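# Re-nest the returned candle pots by shape

### The arm

A 7-joint arm with a two-finger parallel gripper is mounted at the origin on a cart in front of the work surface, level with it; the furniture and walls round the work are solid. World frame = base frame: x ahead of the robot, y to its left, z up, the work surface at z = 0. Lengths are in m, angles in degrees, forces in N, time in s.
With the tool pointing down it reaches from about 0.4 to 0.925 m from the base axis. Payload 4.1 kg.
Tool frame: the origin (TCP) lies between the finger pads; the fingertips stand 11 mm ahead of it and the grasp point (between the pads) lies 8 mm behind it (tip_extent is the distance from the TCP to the fingertips, in m); z points along the fingers, y is the direction in which the jaws open and shut (so a half turn about z gives the same grasp; the last joint's range is limited). The gripper opens to 85 mm and grips with 20 to 120 N. Pads are 22 mm wide; open, the fingers measure 114 mm over their backs; the gripper's body (76 mm by 85 mm) begins 54 mm behind the grasp point. The pads swing forward as they close: fully open they stand 13 mm farther back than shut.
Start: joints at [-72.536, 22.827, 2.584, 88.041, -1.071, 69.15, -2.905], TCP at [0.255, 0.598, 0.242] pointing down, gripper open.
Joint ranges: [-161.44, 161.44], [-28.35, 127.94], [-78.24, 83.42], [0, 140.83], [-78.03, 258.03], [13.02, 114.36], [-168.23, 168.23]. Speed limits (degrees/s): [147.25, 147.25, 180, 180, 180, 180, 180].

### API

Orientations are given as [roll, pitch, yaw] about the fixed x, y, z axes, in that order (R = Rz(yaw) Ry(pitch) Rx(roll)).
In Python, from plant import observe, snapshot, get_calibration, close_job, tip_extent gives the robot as it stands.
- The arm moves only by the tool jog_arm, never from a script. Its argument "steps" is a list of rows, each an object with "linear": the shift along the tool's x, y, z in m, a list of three; "spin": the turn about the tool's z in degrees; "jaw": the closure, from 0 (fully open) to 1 (shut). In form: [{"linear": [dx, dy, dz], "spin": spin, "jaw": jaw}, ...]. A call has 1 to 20 rows; each row is the pose to reach, as a shift and turn from the pose measured when the call began, along the tool's axes at that moment; what a row does not reach only later rows make up. A row lasts 1/8 s, in which the tool goes at most 62.5 mm and 10.7 degrees, less where a joint would pass 70% of its speed; a pose out of reach is approached as far as the arm can. A call with a gripper value outside its range is refused whole. The fingers move at their own pace and stop on an object; "force" is the grip in N (left out, the last holds). Time passes only in rows, so rows that repeat a pose let the fingers close. It gives the time, the measured TCP pose, the force and the opening at its end, in the units of the state.
- observe(): the state, without advancing time (a new reading comes with each control period).
- snapshot(name): name is "side" or "top"; returns the picture (420x560x3 uint8, red, green, blue); there is no depth.
- get_calibration(name): a dict with "K" (3x3 intrinsics, pixels), "extrinsics" (4x4, takes a point from camera to world coordinates). Camera axes: x right, y down, z forward; pixel columns grow to the right and rows downward; lengths in m; the calibration is good to about 2 mm. A picture is of the moment at which its call begins. get_calibration takes no time and is no camera call.
- close_job(): hands the job in, once; it reports no verdict.
The state is a dict: "clock": time; "q": joint angles; "dq": joint speeds; "tau": joint torques, N m; "tool_pos": TCP position; "orientation": TCP orientation; "wrist_force": force on the tool from outside, world axes, zero at the start; "moment": the same for the moment, N m; "finger_gap": finger opening in m.
Only numpy, scipy, OpenCV 4.12 (cv2) and the standard library are available. Lean on these libraries where they do the work, as an engineer would, in place of code of your own. Each camera call takes 0.05 s, during which the arm holds its last target.

### The job

Customers have brought back empty candle pots for refilling, and someone has stacked them by colour instead of by shape: a square pot is perched on a round tapered one, where it cannot nest. Move that square pot into the other square pot, and nest the loose tapered round pot in the round pot thus freed, each lowered rather than dropped until it is fully seated and upright. The straight-sided round pot fits neither pile: leave it, the two bottom pots and everything else where they stand, and knock nothing over.

Things in the scene. Friction and masses are not known exactly. Their poses are not given: they have to be found in the camera images.
- round_base: round stoneware pot, cream glaze, bare clay foot, empty, 85 mm tall, 0.26 kg; bottom of the round pile, with a square pot on its rim; stays put. Outside: foot 39 mm across, tapers out to 54 mm at 51 mm height, there a flat shoulder, then an upright band 64 mm across up to the rim. Wall 3 mm, mouth 58 mm inside. Origin: centre of the underside, z up; yaw has no meaning.
- round_loose: round pot of the same shape, sage green, standing alone, to be nested. Its taper enters the other round mouth with 2 mm to spare all round until the shoulder rests on the rim: its origin is then 34 mm above the other's. Hold it by the upper part of the 34 mm band, so that the fingers end above the shoulder. Origin: centre of the underside, z up; yaw has no meaning.
- square_base: square stoneware pot, rounded edges, sage green glaze, bare clay foot, empty, 70 mm tall, 0.26 kg, on the counter; stays put. Outside: foot 48 mm wide below, 52 mm at 10 mm height, there a flat shoulder, then an upright body 64 mm flat to flat up to the rim. Wall 4 mm, mouth 56 mm square inside. Origin: centre of the underside, z up, x and y square to the flat sides.
- square_top: square pot of the same shape, cream, standing loose on the cream round pot's rim (underside 85 mm up) at any yaw; lifts straight off. Its foot enters the other square mouth flat to flat (any quarter turn, within 4 degrees), 2 mm to spare a side, until the shoulder rests on the rim: its origin is then 60 mm above the other's. Origin: centre of the underside, axes as square_base.
- straight_pot: look-alike round pot, sage green with a bare clay foot, 64 mm across over its whole height (no taper, no shoulder), 85 mm tall, empty; it nests in nothing and is left alone. (The counter top under all the pots is flat, its middle clear glass over a display recess.) Origin: centre of the underside.
- candle_jar: straight clear glass jar with a white candle, 76 mm across, 90 mm tall, at the back left; nests with nothing and is left alone. Origin: centre of the underside.
- soap_a: wrapped cream bar of soap, 53 x 78 x 28 mm, lying at the left front; left alone. Origin: centre of the underside.
- soap_b: wrapped pale green bar of soap, 53 x 78 x 28 mm, lying on soap_a; left alone. Origin: centre of the underside.
Mind the look-alikes: they are no part of the job. Leave any blue look-alike of the round_base alone. What is shaped like the square_top but blue is not meant.

How it is judged (in metres and radians):
At the end, for the whole second after the job is handed in: Square pot in square pot (origin 56 to 63 mm above the lower), loose round pot in round pot (30 to 37 mm above), each within 6 mm sideways; all four upright within 0.06 rad, at rest, released; both bottom pots within 30 mm of where they stood (horizontal distance between square_top and square_base below 0.006 m and z of square_top in the frame of square_base between 0.056 and 0.063 m and angle between each of square_top, square_base, round_loose, round_base's own z axis and vertical below 0.06 rad and linear speed of each of square_top, round_loose below 0.02 m/s and contact force between each of square_top, square_base, round_loose, round_base and the fingers below 0.1 N and distance of each of square_base, round_base from where it was at the start of the episode below 0.03 m and horizontal distance between round_loose and round_base below 0.006 m and z of round_loose in the frame of round_base between 0.03 and 0.037 m); the robot touches nothing.
It fails at once if a pot is knocked over (tilted by more than 0.5 rad) (angle between any of straight_pot, round_base, square_top, square_base, round_loose's own z axis and vertical above 0.5 rad).
It fails at once if a pot is dropped (falls freely faster than 0.5 m/s, i.e. from more than about 13 mm) ((linear speed of square_top above 0.5 m/s and contact force between square_top and the fingers below 0.05 N) or (linear speed of round_loose above 0.5 m/s and contact force between round_loose and the fingers below 0.05 N)).
It fails at once if the straight-sided pot, the candle jar or a soap bar is moved by more than 25 mm (distance of any of straight_pot, candle_jar, soap_a, soap_b from where it was at the start of the episode above 0.025 m).
It also fails if it takes over 51 s, if anything falls off the work surface, if the arm or the gripper's body presses on something with over 40 N, if the wrist force passes 120 N, or if a joint passes its speed limit or range.

## Working session

There is one attempt and no reset: what is moved stays moved. The work goes in short steps, Python scripts to look and compute and a tool call to move; the robot and the scene stay as the last step left them, time stands still between calls to the robot, and variables do not carry over. Pictures are saved under pics/ and viewed, and the job is handed in when it is done.

Besides the shell and the picture viewer there is one more tool, called after ">>>" by a JSON object that holds its "fn" and its "kwargs", one argument or row to a line. jog_arm: Moves the arm, as the interface text tells. Its arguments: {"type":"object","properties":{"steps":{"type":"array","items":{"type":"object","properties":{"linear":{"type":"array","items":{"type":"number"}},"spin":{"type":"number"},"jaw":{"type":"number"}}}},"force":{"type":"number"}},"required":["steps"]}

```bash
ls; mkdir -p pics; python3 - <<'E'
from plant import *
import cv2,numpy as np
np.set_printoptions(precision=4,suppress=True)
s=observe();print(s)
for n in("side","top"):
    im=snapshot(n);cv2.imwrite(f"pics/{n}0.png",im[...,::-1]);c=get_calibration(n);print(n,np.array(c["K"]),np.array(c["extrinsics"]))
print(tip_extent)
E
```

```text
pics
{'clock': 0.0, 'q': array([-72.5367,  22.8715,   2.5808,  88.1147,  -1.0709,  69.1504,
        -2.903 ]), 'dq': array([ 0.0071,  0.0023, -0.01  , -0.0579, -0.0199,  0.0608,  0.0278]), 'tau': array([ -0.0003, -47.5126,   1.3647, -25.4216,   0.0116,   0.0097,
         0.    ]), 'tool_pos': array([0.2551, 0.5972, 0.2413]), 'orientation': array([-179.8879,    0.0084,  156.8724]), 'wrist_force': array([0.3031, 0.4551, 0.4722]), 'moment': array([0.0161, 0.0244, 0.0533]), 'finger_gap': 0.08550207836819312}
side [[448.8122   0.     278.1048]
 [  0.     448.8122 217.5419]
 [  0.       0.       1.    ]] [[-0.9655 -0.1157  0.2333  0.2067]
 [-0.26    0.475  -0.8407  1.2274]
 [-0.0136 -0.8723 -0.4887  0.7719]
 [ 0.      0.      0.      1.    ]]
top [[439.8141   0.     278.7029]
 [  0.     439.8141 207.974 ]
 [  0.       0.       1.    ]] [[-0.0152 -0.9863  0.1642  0.3117]
 [-0.9998  0.017   0.0099  0.0597]
 [-0.0126 -0.164  -0.9864  1.4786]
 [ 0.      0.      0.      1.    ]]
0.011
```

View pics/side0.png

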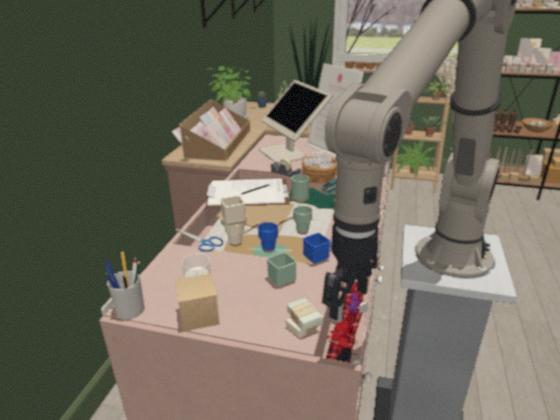

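View pics/top0.png

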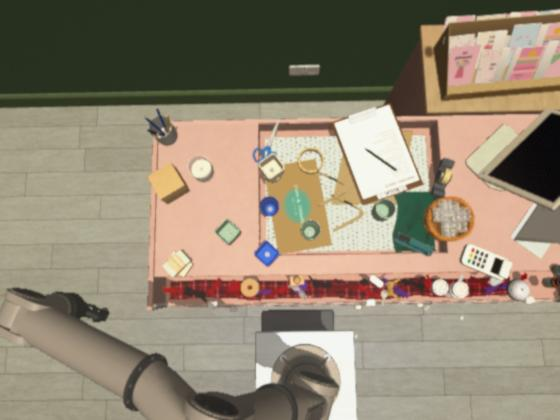

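```bash
python3 - <<'E'
import cv2,numpy as np
a=cv2.imread("pics/side0.png");b=cv2.imread("pics/top0.png")
A=cv2.resize(a[165:295,205:345],None,fx=5.7,fy=4.6,interpolation=cv2.INTER_CUBIC)
A=cv2.resize(a[165:295,205:345],None,fx=4.6,fy=4.6,interpolation=cv2.INTER_CUBIC)
B=cv2.resize(b[140:275,205:405],None,fx=4,fy=4,interpolation=cv2.INTER_CUBIC)
cv2.imwrite("pics/sc0.png",A);cv2.imwrite("pics/tc0.png",B)
E
```

```text
(no output)
```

View pics/sc0.png

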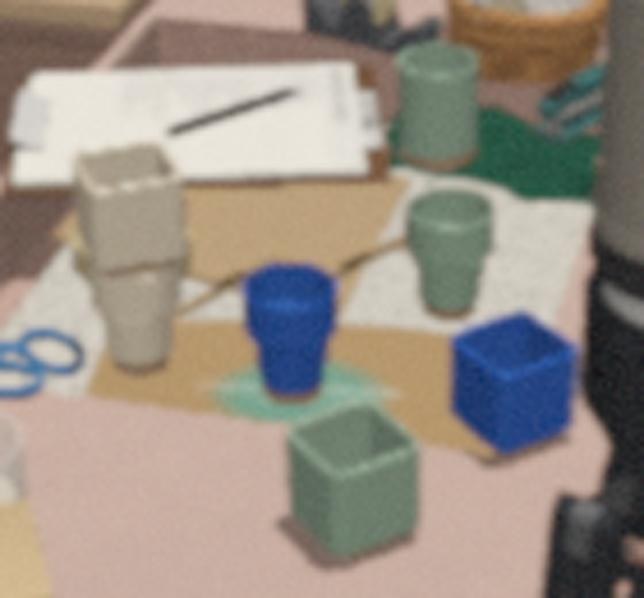

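View pics/tc0.png

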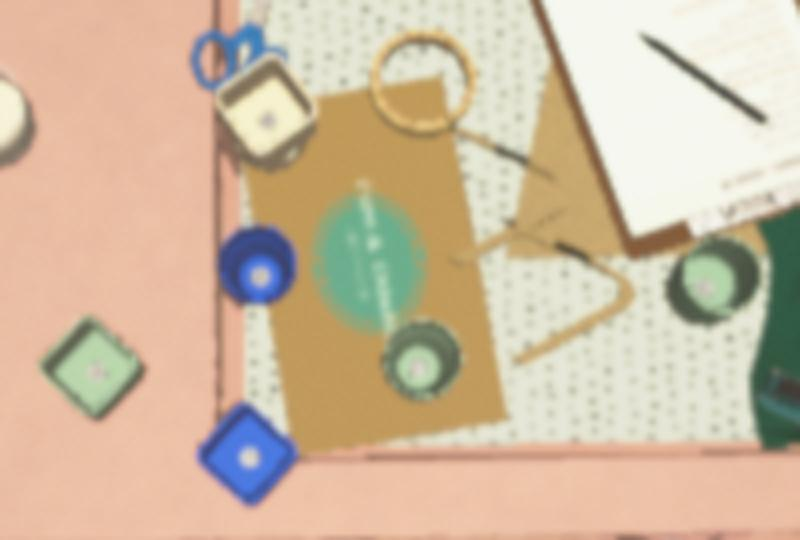

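```bash
cat > h.py <<'E'
from plant import *
import cv2,numpy as np
from scipy.optimize import minimize,least_squares
np.set_printoptions(precision=4,suppress=True)
C={n:(np.array(get_calibration(n)["K"]),np.array(get_calibration(n)["extrinsics"])) for n in("side","top")}
def proj(n,P):
    K,E=C[n];p=(np.asarray(P)-E[:3,3])@E[:3,:3];p=p@K.T;return p[:,:2]/p[:,2:]
def back(n,u,v,z):
    K,E=C[n];d=E[:3,:3]@np.linalg.solve(K,[u,v,1.]);o=E[:3,3];return o+d*(z-o[2])/d[2]
RND=[(0,39),(51,54),(51,64),(85,64)]; STR=[(0,64),(85,64)]; SQ=[(0,48),(10,52),(10,64),(70,64)]
def ring(kind,w,z):
    if kind=='r':
        t=np.linspace(0,2*np.pi,40,endpoint=False);return np.c_[np.cos(t)*w/2,np.sin(t)*w/2,0*t+z]/1000
    r=5;t=np.linspace(0,2*np.pi,24,endpoint=False);c=np.c_[np.cos(t),np.sin(t)]*r
    s=np.sign(np.c_[np.cos(t+.01),np.sin(t+.01)])
    p=c+s*(w/2-r);return np.c_[p,0*t+z]/1000
def sil(n,kind,prof,pos,yaw,shape,S=8):
    """supersampled soft silhouette"""
    y0,y1,x0,x1=shape
    m=np.zeros(((y1-y0)*S,(x1-x0)*S),np.uint8)
    c,s=np.cos(yaw),np.sin(yaw);R=np.array([[c,-s,0],[s,c,0],[0,0,1]])
    for (za,wa),(zb,wb) in zip(prof[:-1],prof[1:]):
        P=np.r_[ring(kind,wa,za),ring(kind,wb,zb)]@R.T+pos
        q=(proj(n,P)-[x0,y0]+.5)*S-.5
        h=cv2.convexHull(np.round(q*16).astype(np.int32))
        cv2.fillPoly(m,[h],255,shift=4)
    return cv2.resize(m,(x1-x0,y1-y0),interpolation=cv2.INTER_AREA)/255.
def shots(k):
    return {n:np.mean([snapshot(n).astype(float) for _ in range(k)],0) for n in("side","top")}
def fitobj(imgs,items,guess,cams=("side","top"),hide=None,pad=12,free=None,verbose=True):
    """items: list of (kind,prof,z); guess: [x,y,yaw]*n. Fits by matting: colour= per-pixel LDA between fg and bg samples."""
    g=np.array(guess,float).ravel()
    def union(n,p,sh):
        m=np.zeros((sh[1]-sh[0],sh[3]-sh[2]))
        for i,(k,pr,z) in enumerate(items): m=np.maximum(m,sil(n,k,pr,np.array([p[3*i],p[3*i+1],z]),p[3*i+2],sh))
        return cv2.GaussianBlur(m,(0,0),.8)
    out={}
    data={}
    for it in range(2):
      for n in cams:
        big=(0,420,0,560)
        m=union(n,g,big);ys,xs=np.where(m>.3)
        sh=(max(ys.min()-pad,0),min(ys.max()+pad,420),max(xs.min()-pad,0),min(xs.max()+pad,560))
        m=m[sh[0]:sh[1],sh[2]:sh[3]]
        im=np.ascontiguousarray(imgs[n][sh[0]:sh[1],sh[2]:sh[3]].astype(np.uint8))
        e=4 if it==0 else 2
        K=np.ones((3,3),np.uint8)
        fg=cv2.erode((m>.5).astype(np.uint8),K,iterations=e);pos=cv2.dilate((m>.5).astype(np.uint8),K,iterations=e)
        gm=np.full(m.shape,cv2.GC_BGD,np.uint8);gm[pos>0]=cv2.GC_PR_BGD;gm[(m>.5)]=cv2.GC_PR_FGD;gm[fg>0]=cv2.GC_FGD
        up=4
        imu=cv2.resize(im,None,fx=up,fy=up,interpolation=cv2.INTER_CUBIC);gu=cv2.resize(gm,None,fx=up,fy=up,interpolation=cv2.INTER_NEAREST)
        cv2.grabCut(imu,gu,None,np.zeros((1,65)),np.zeros((1,65)),4,cv2.GC_INIT_WITH_MASK)
        mk=cv2.resize(((gu==1)|(gu==3)).astype(np.float32),(m.shape[1],m.shape[0]),interpolation=cv2.INTER_AREA)
        data[n]=(sh,cv2.GaussianBlur(mk,(0,0),.8),imu,mk)
      def cost(p,cs=cams):
        return sum(((union(n,p,data[n][0])-data[n][1])**2).sum() for n in cs)
      def run(cs):
        sx=np.vstack([g]+[g+np.eye(len(g))[i]*([.004,.004,.1][i%3]) for i in range(len(g)) if not(i%3==2 and items[i//3][0]=='r')])
        idx=[i for i in range(len(g)) if not(i%3==2 and items[i//3][0]=='r')]
        def f(q):
            p=g.copy();p[idx]=q;return cost(p,cs)
        r=minimize(f,g[idx],method='Nelder-Mead',options=dict(initial_simplex=sx[:,idx],xatol=1e-4,fatol=1e-3,maxiter=400))
        p=g.copy();p[idx]=r.x;return p,r.fun
      gn,f=run(cams)
      if it==1:
        for n in cams: out[n]=run((n,))[0]
      g=gn
    out["both"]=g;out["cost"]=f
    vis=[]
    for n in cams:
        sh,_,imu,mk=data[n];v=imu[...,::-1].copy()
        for q,col in((mk,(0,0,255)),(union(n,g,sh),(255,255,0))):
            qq=cv2.resize(q.astype(np.float32),(v.shape[1],v.shape[0]),interpolation=cv2.INTER_LINEAR)
            cs,_=cv2.findContours((qq>.5).astype(np.uint8),cv2.RETR_EXTERNAL,cv2.CHAIN_APPROX_NONE);cv2.drawContours(v,cs,-1,col,1)
        vis.append(v)
    return out,vis
def tile(vs,fn,h=290):
    rows=[]
    vs=[cv2.resize(v,(max(1,int(v.shape[1]*h/v.shape[0])),h)) for v in vs];im=np.hstack(vs)
    if im.shape[1]>800: im=cv2.resize(im,None,fx=800/im.shape[1],fy=800/im.shape[1])
    cv2.imwrite(fn,im)
E
cat > m1.py <<'E'
from h import *
im=shots(4);np.savez("im0.npz",**im)
g={}
g['sb']=back('top',228,231,.07);g['rl']=back('top',310,229,.085);g['st']=back('top',271,167,.155);g['sp']=back('top',384,210,.085)
print(g)
res={}
r,v1=fitobj(im,[('s',SQ,0)],[*g['sb'][:2],.75]);print('sb',r);res['sb']=r['both']
r,v2=fitobj(im,[('r',RND,0)],[*g['rl'][:2],0]);print('rl',r)
r,v3=fitobj(im,[('s',SQ,.085),('r',RND,0)],[*g['st'][:2],.6,*g['st'][:2],0]);print('st rb',r)
r,v4=fitobj(im,[('r',STR,0)],[*g['sp'][:2],0]);print('sp',r)
tile(v1+v2,"pics/f1.png");tile(v3+v4,"pics/f2.png")
E
python3 m1.py
```

```text
{'sb': array([0.4738, 0.2385, 0.07  ]), 'rl': array([ 0.4742, -0.0248,  0.085 ]), 'st': array([0.6612, 0.095 , 0.155 ]), 'sp': array([ 0.5313, -0.2631,  0.085 ])}
sb {'side': array([0.4714, 0.2544, 0.6985]), 'top': array([0.4754, 0.2419, 0.7993]), 'both': array([0.4735, 0.2459, 0.6936]), 'cost': np.float64(89.28174271471141)}
rl {'side': array([ 0.473 , -0.0334,  0.    ]), 'top': array([ 0.473 , -0.0249,  0.    ]), 'both': array([ 0.4726, -0.0262,  0.    ]), 'cost': np.float64(27.145492190511654)}
st rb {'side': array([0.66  , 0.1069, 0.5461, 0.6698, 0.083 , 0.    ]), 'top': array([0.658 , 0.0988, 0.5433, 0.6756, 0.0908, 0.    ]), 'both': array([0.6611, 0.1005, 0.5487, 0.6689, 0.0885, 0.    ]), 'cost': np.float64(62.17862511907037)}
sp {'side': array([ 0.5352, -0.2656,  0.    ]), 'top': array([ 0.5378, -0.267 ,  0.    ]), 'both': array([ 0.5366, -0.2671,  0.    ]), 'cost': np.float64(34.618290706032845)}
```

View pics/f1.png

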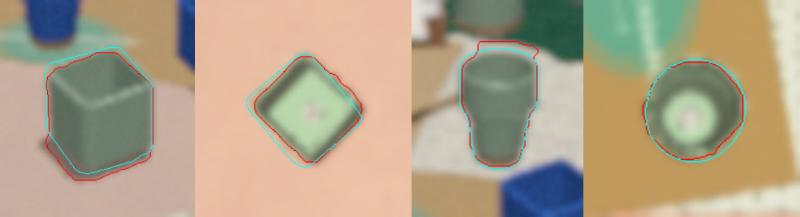

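View pics/f2.png

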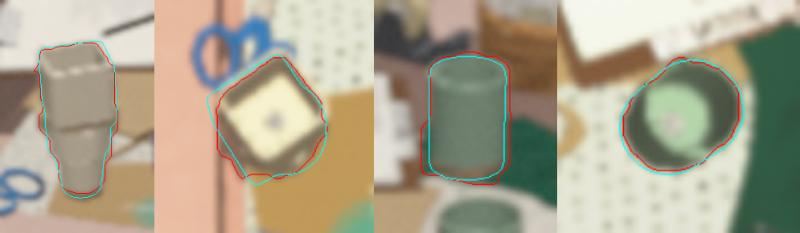

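```bash
cat >> h.py <<'E'
def gradmap(im,up=4):
    lab=cv2.cvtColor((im/255).astype(np.float32),cv2.COLOR_RGB2Lab)
    lab=cv2.GaussianBlur(lab,(0,0),.7)
    g=0
    for k,w in((0,.5),(1,1),(2,1)):
        gx=cv2.Sobel(lab[...,k],cv2.CV_32F,1,0,ksize=3);gy=cv2.Sobel(lab[...,k],cv2.CV_32F,0,1,ksize=3);g=g+w*w*(gx*gx+gy*gy)
    g=np.sqrt(g);return np.minimum(g,60.)
def contour(n,items,p):
    S=8;ms=[];pts=[]
    allq=[]
    for i,(k,pr,z) in enumerate(items):
        c,s=np.cos(p[3*i+2]),np.sin(p[3*i+2]);R=np.array([[c,-s,0],[s,c,0],[0,0,1]])
        for (za,wa),(zb,wb) in zip(pr[:-1],pr[1:]):
            P=np.r_[ring(k,wa,za),ring(k,wb,zb)]@R.T+[p[3*i],p[3*i+1],z];allq.append(proj(n,P))
    o=np.floor(np.vstack(allq).min(0))-3;e=np.ceil(np.vstack(allq).max(0))+3
    m=np.zeros((int(e[1]-o[1])*S,int(e[0]-o[0])*S),np.uint8)
    for q in allq: cv2.fillPoly(m,[cv2.convexHull(np.round(((q-o+.5)*S-.5)*16).astype(np.int32))],255,shift=4)
    cs,_=cv2.findContours(m,cv2.RETR_EXTERNAL,cv2.CHAIN_APPROX_NONE)
    c=max(cs,key=len)[:,0,:].astype(float)
    return ((c+.5)/S-.5+o)
def gfit(imgs,items,guess,cams=("side","top"),rng=.012):
    G={n:gradmap(imgs[n]) for n in cams};g0=np.array(guess,float).ravel()
    idx=[i for i in range(len(g0)) if not(i%3==2 and items[i//3][0]=='r')]
    def f(q,cs):
        p=g0.copy();p[idx]=q;t=0
        for n in cs:
            c=contour(n,items,p).astype(np.float32)
            t-=cv2.remap(np.sqrt(G[n]),c[:,0].copy()[None],c[:,1].copy()[None],cv2.INTER_CUBIC).mean()
        return t
    from scipy.optimize import differential_evolution
    out={}
    for cs in [(n,) for n in cams]+([tuple(cams)] if len(cams)>1 else []):
        b=[(g0[i]-(.15 if i%3==2 else rng),g0[i]+(.15 if i%3==2 else rng)) for i in idx]
        r=differential_evolution(f,b,args=(cs,),seed=1,maxiter=40,popsize=12,tol=1e-4)
        p=g0.copy();p[idx]=r.x;out["+".join(cs)]=p;out["f "+"+".join(cs)]=round(r.fun,3)
    return out
def over(imgs,fits,fn,pad=8,up=5):
    """fits: list of (items,p)"""
    vs=[]
    for items,p in fits:
        for n in imgs:
            c=contour(n,items,p);x0,y0=np.floor(c.min(0)).astype(int)-pad;x1,y1=np.ceil(c.max(0)).astype(int)+pad
            v=cv2.resize(imgs[n][y0:y1,x0:x1].astype(np.uint8)[...,::-1],None,fx=up,fy=up,interpolation=cv2.INTER_CUBIC)
            q=((c-[x0,y0]+.5)*up-.5);cv2.polylines(v,[np.round(q).astype(np.int32)],True,(0,0,255),1);vs.append(v)
    tile(vs,fn)
E
cat > m2.py <<'E'
from h import *
im=dict(np.load("im0.npz"))
J={'sb':([('s',SQ,0)],[.4745,.244,.74]),'rl':([('r',RND,0)],[.473,-.027,0]),'st':([('s',SQ,.085),('r',RND,0)],[.66,.101,.55,.668,.09,0]),'sp':([('r',STR,0)],[.5366,-.267,0])}
F={}
for k,(it,g) in J.items():
    r=gfit(im,it,g);print(k,r);F[k]=(it,r['side+top'])
over(im,[F['sb'],F['rl']],"pics/g1.png");over(im,[F['st'],F['sp']],"pics/g2.png")
E
python3 m2.py
```

```text
sb {'side': array([0.4751, 0.2373, 0.6049]), 'f side': np.float64(-6.155), 'top': array([0.475, 0.243, 0.813]), 'f top': np.float64(-7.57), 'side+top': array([0.474 , 0.2426, 0.7273]), 'f side+top': np.float64(-13.403)}
rl {'side': array([ 0.4757, -0.0389,  0.    ]), 'f side': np.float64(-6.457), 'top': array([ 0.4733, -0.0268,  0.    ]), 'f top': np.float64(-7.657), 'side+top': array([ 0.473 , -0.0272,  0.    ]), 'f side+top': np.float64(-13.65)}
st {'side': array([0.6613, 0.1038, 0.5539, 0.6658, 0.0916, 0.    ]), 'f side': np.float64(-5.615), 'top': array([0.672 , 0.0972, 0.4459, 0.668 , 0.0942, 0.    ]), 'f top': np.float64(-7.145), 'side+top': array([0.6641, 0.0975, 0.5569, 0.6661, 0.0943, 0.    ]), 'f side+top': np.float64(-12.424)}
sp {'side': array([ 0.5347, -0.2687,  0.    ]), 'f side': np.float64(-6.44), 'top': array([ 0.5391, -0.2671,  0.    ]), 'f top': np.float64(-7.273), 'side+top': array([ 0.5381, -0.2671,  0.    ]), 'f side+top': np.float64(-13.528)}
```

View pics/g1.png

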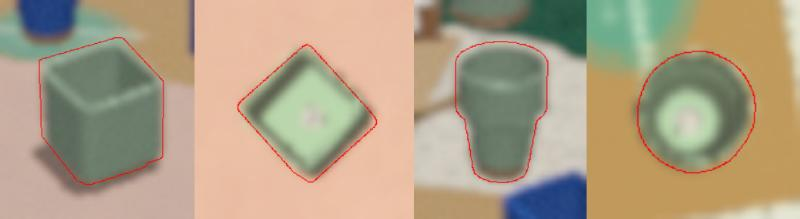

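View pics/g2.png

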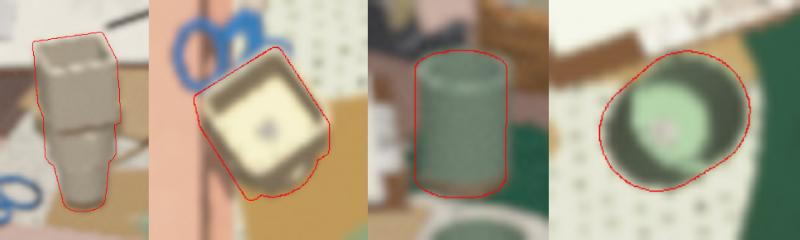

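```bash
python3 - <<'E'
from h import *
im=dict(np.load("im0.npz"))
t=im['top'];s=im['side']
a=[cv2.resize(np.clip(x,0,255).astype(np.uint8)[...,::-1],(396,296),interpolation=cv2.INTER_NEAREST) for x in (t[217:247,208:248],t[215:245,290:330],s[250:290,255:309],s[200:240,276:330])]
cv2.imwrite("pics/z1.png",np.vstack([np.hstack(a[:2]),np.hstack(a[2:])]))
E
```

```text
(no output)
```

View pics/z1.png

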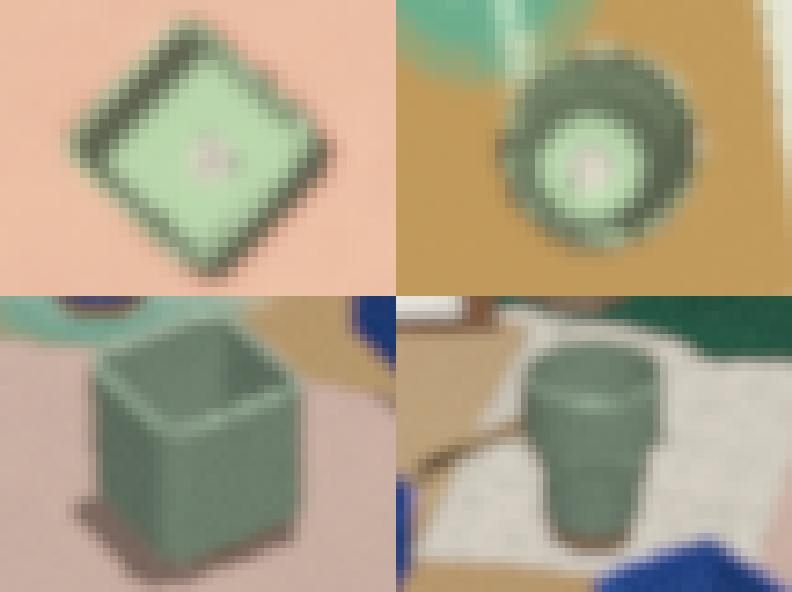

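```bash
cat >> h.py <<'E'
def dense(q,step=.15):
    q=np.vstack([q,q[:1]]);d=np.r_[0,np.cumsum(np.linalg.norm(np.diff(q,axis=0),axis=1))];t=np.arange(0,d[-1],step)
    return np.c_[np.interp(t,d,q[:,0]),np.interp(t,d,q[:,1])]
def rimfit(img,n,kind,ztop,outer,inner,guess,rng=.01,yr=.15,winner=.7):
    """fit rim: outer & inner loops at ztop by normal gradient; returns p,f"""
    lab=cv2.cvtColor((img/255).astype(np.float32),cv2.COLOR_RGB2Lab)
    G=np.sqrt(gradmap(img))
    def f(q):
        x,y=q[:2];a=q[2] if kind=='s' else 0
        c,s=np.cos(a),np.sin(a);R=np.array([[c,-s,0],[s,c,0],[0,0,1]]);t=0
        for w,k in((outer,1.),(inner,winner)):
            if k==0: continue
            c_=dense(proj(n,ring(kind,w,0)@R.T+[x,y,ztop])).astype(np.float32)
            t-=k*cv2.remap(G,c_[:,0].copy()[None],c_[:,1].copy()[None],cv2.INTER_CUBIC).mean()
        return t
    from scipy.optimize import differential_evolution
    b=[(guess[0]-rng,guess[0]+rng),(guess[1]-rng,guess[1]+rng)]+([(guess[2]-yr,guess[2]+yr)] if kind=='s' else [])
    r=differential_evolution(f,b,seed=1,maxiter=60,popsize=15,tol=1e-5);return r.x,r.fun
E
cat > m3.py <<'E'
from h import *
im=dict(np.load("im0.npz"))
for k,kind,z,o,i,g in(('sb','s',.07,64,56,[.4745,.243,.78]),('rl','r',.085,64,58,[.473,-.027,0]),('st','s',.155,64,56,[.664,.0985,.55]),('sp','r',.085,64,58,[.538,-.267,0])):
    for n in('top','side'):
        for w in(0,.7): print(k,n,w,*rimfit(im[n],n,kind,z,o,i,g,winner=w))
E
python3 m3.py
```

```text
sb top 0 [0.473  0.2406 0.8088] -7.7709503173828125
sb top 0.7 [0.4738 0.2417 0.8192] -12.709791
sb side 0 [0.4701 0.2497 0.8194] -5.301364898681641
sb side 0.7 [0.4701 0.2509 0.84  ] -8.308957
rl top 0 [ 0.4723 -0.0263] -7.66071891784668
rl top 0.7 [ 0.4724 -0.0251] -12.729483604431152
rl side 0 [ 0.47  -0.017] -5.418313026428223
rl side 0.7 [ 0.4699 -0.017 ] -9.081395149230957
st top 0 [0.6646 0.0957 0.6042] -7.371853351593018
st top 0.7 [0.6645 0.0949 0.6042] -12.023262023925781
st side 0 [0.6624 0.1037 0.6358] -5.179993152618408
st side 0.7 [0.6628 0.1041 0.6202] -8.432791709899902
sp top 0 [ 0.538  -0.2655] -7.346874237060547
sp top 0.7 [ 0.5374 -0.2656] -12.393299102783203
sp side 0 [ 0.5375 -0.2761] -5.569982051849365
sp side 0.7 [ 0.5369 -0.277 ] -9.37183666229248
```

```bash
cat >> h.py <<'E'
def togo(x,y,z,yaw):
    s=observe();r,p,w=np.radians(s['orientation'])
    cx,sx,cy,sy,cz,sz=np.cos(r),np.sin(r),np.cos(p),np.sin(p),np.cos(w),np.sin(w)
    R=np.array([[cz,-sz,0],[sz,cz,0],[0,0,1]])@np.array([[cy,0,sy],[0,1,0],[-sy,0,cy]])@np.array([[1,0,0],[0,cx,-sx],[0,sx,cx]])
    d=R.T@(np.array([x,y,z])-s['tool_pos']);sp=-((yaw-np.degrees(w)+90)%180-90)
    print("clock",s['clock'],"pos",s['tool_pos'],"ori",s['orientation'],"F",s['wrist_force'],"gap",s['finger_gap']);print("TOGO lin",d,"spin",sp)
E
python3 -c "
from h import *
togo(.6645,.0953,.24,124.6)"
```

```text
clock 0.5 pos [0.2554 0.5977 0.2423] ori [179.9982   0.0011 156.8661] F [-0.8004 -0.1327  0.0023] gap 0.0858301023708972
TOGO lin [-0.5736 -0.3013  0.0023] spin 32.26611141209449
```

>>> {"fn": "jog_arm", "kwargs": {
  "steps": [
    {"linear": [-0.025, -0.013, 0], "spin": 2, "jaw": 0},
    {"linear": [-0.075, -0.039, 0], "spin": 5, "jaw": 0},
    {"linear": [-0.125, -0.066, 0], "spin": 8, "jaw": 0},
    {"linear": [-0.175, -0.092, 0], "spin": 11, "jaw": 0},
    {"linear": [-0.225, -0.118, 0], "spin": 14, "jaw": 0},
    {"linear": [-0.275, -0.144, 0], "spin": 17, "jaw": 0},
    {"linear": [-0.325, -0.171, 0], "spin": 20, "jaw": 0},
    {"linear": [-0.375, -0.197, 0], "spin": 23, "jaw": 0},
    {"linear": [-0.425, -0.223, 0], "spin": 26, "jaw": 0},
    {"linear": [-0.475, -0.25, 0], "spin": 29, "jaw": 0},
    {"linear": [-0.52, -0.273, 0.001], "spin": 31, "jaw": 0},
    {"linear": [-0.555, -0.292, 0.002], "spin": 32.3, "jaw": 0},
    {"linear": [-0.574, -0.301, 0.002], "spin": 32.3, "jaw": 0},
    {"linear": [-0.574, -0.301, 0.002], "spin": 32.3, "jaw": 0},
    {"linear": [-0.574, -0.301, 0.002], "spin": 32.3, "jaw": 0}
  ],
  "force": 40
}}

```text
clock: 2.38
tool_pos: [0.6641, 0.0976, 0.2402]
orientation: [180.0, -0.1, 124.7]
wrist_force: [1.1, 0.0, -0.0]
finger_gap: 0.0851
```

```bash
cat > look.py <<'E'
import sys
from h import *
tag,k=sys.argv[1],int(sys.argv[2]);im=shots(k);np.savez(tag+".npz",**im)
bx={'side':[190,150,130,110],'top':[235,130,110,90]}
if len(sys.argv)>3: bx['side']=list(map(int,sys.argv[3].split(',')))
if len(sys.argv)>4: bx['top']=list(map(int,sys.argv[4].split(',')))
vs=[]
for n in im:
    x,y,w,h=bx[n];vs.append(np.clip(im[n][y:y+h,x:x+w],0,255).astype(np.uint8)[...,::-1])
vs=[cv2.resize(v,(400,int(400*v.shape[0]/v.shape[1])),interpolation=cv2.INTER_CUBIC) for v in vs]
H=max(v.shape[0] for v in vs);vs=[cv2.copyMakeBorder(v,0,H-v.shape[0],0,0,cv2.BORDER_CONSTANT) for v in vs]
cv2.imwrite(f"pics/{tag}.png",np.hstack(vs)[:600])
E
python3 look.py a1 1; python3 -c "
from h import *
togo(.6645,.0953,.24,124.6)"
```

```text
clock 2.475 pos [0.6641 0.0979 0.2404] ori [179.9808  -0.0879 124.7497] F [-0.174  -0.2456  0.4101] gap 0.08564397421452792
TOGO lin [-0.0023 -0.0011  0.0004] spin 0.1496582303370957
```

View pics/a1.png

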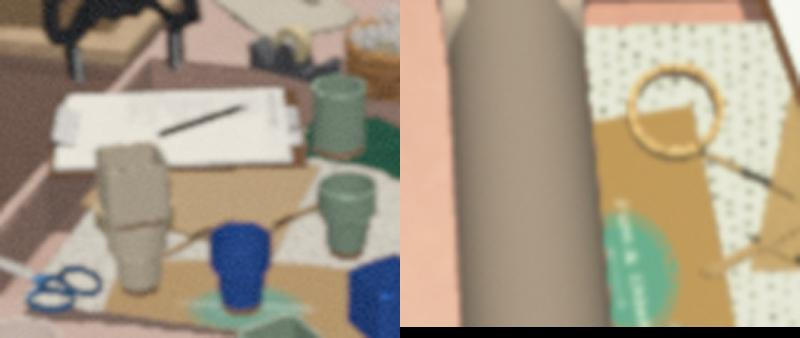

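```bash
python3 - <<'E'
from h import *
im=np.load("a1.npz")['side'];s=observe();w=np.radians(s['orientation'][2]);y=np.array([np.sin(w),-np.cos(w),0]);x=np.array([np.cos(w),np.sin(w),0])
x0,y0,up=185,120,7
v=cv2.resize(im[y0:y0+85,x0:x0+110].astype(np.uint8)[...,::-1],None,fx=up,fy=up,interpolation=cv2.INTER_CUBIC)
def pt(P,c):
    q=proj('side',P[None])[0];q=(q-[x0,y0]+.5)*up-.5;cv2.circle(v,tuple(np.round(q).astype(int)),3,c,-1)
t=s['tool_pos']+[0,0,-.011]
for sg in(-1,1):
  for o in(.0428,.057):
    for k in(-.011,.011):
      for dz,c in((0,(0,0,255)),(.013,(255,0,255))): pt(t+sg*o*y+k*x+[0,0,dz],c)
cv2.imwrite("pics/a1z.png",v)
E
```

```text
(no output)
```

View pics/a1z.png

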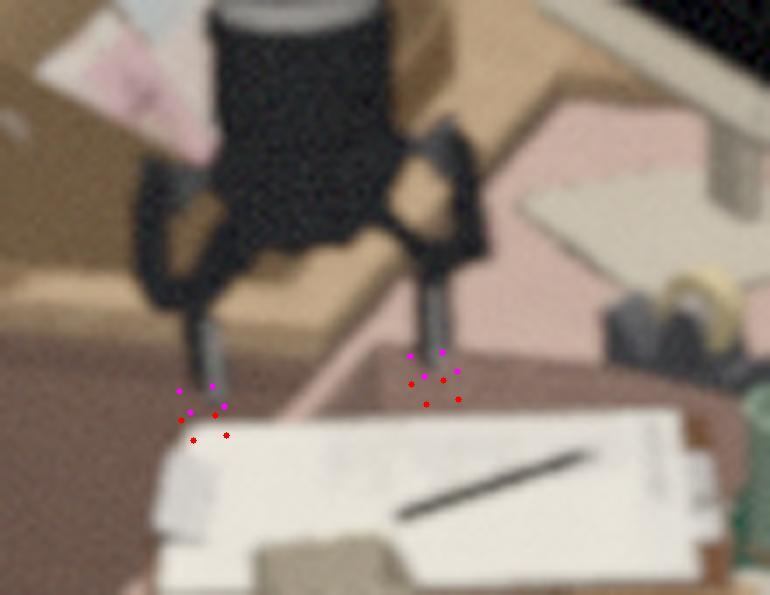

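```bash
python3 - <<'E'
from h import *
vs=[]
w=np.radians(156.87);y=np.array([np.sin(w),-np.cos(w),0]);x=np.array([np.cos(w),np.sin(w),0]);tp=np.array([.2554,.5977,.2423])
for n,x0,y0,W,H in(('top',60,280,70,55),('side',310,255,90,70)):
    im=np.load("im0.npz")[n];up=390//W
    v=cv2.resize(im[y0:y0+H,x0:x0+W].astype(np.uint8)[...,::-1],None,fx=up,fy=up,interpolation=cv2.INTER_CUBIC)
    def pt(P,c):
        q=proj(n,P[None])[0];q=(q-[x0,y0]+.5)*up-.5;cv2.circle(v,tuple(np.round(q).astype(int)),2,c,-1)
    for sg in(-1,1):
      for o in(.0428,.057):
        for k in(-.011,.011): pt(tp+sg*o*y+k*x+[0,0,.002],(255,0,255))
    for a in(-.038,.038):
      for b in(-.0425,.0425): pt(tp+a*x+b*y+[0,0,.062],(0,255,255));pt(tp+b*x+a*y+[0,0,.062],(255,255,0))
    vs.append(v)
H=max(v.shape[0] for v in vs);cv2.imwrite("pics/cal.png",np.hstack([cv2.copyMakeBorder(v,0,H-v.shape[0],0,0,0) for v in vs]))
E
```

```text
(no output)
```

View pics/cal.png

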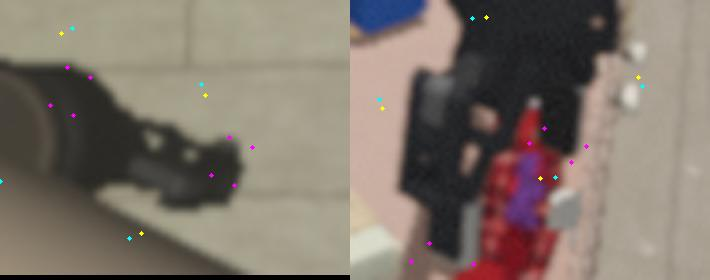

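```bash
python3 - <<'E'
from h import *
im=dict(np.load("im0.npz"));im={'side':im['side']}
def draw(objs,fn):
    vs=[]
    for kind,z,prof,p in objs:
        n='side';c=contour(n,[(kind,prof,z)],p);x0,y0=np.floor(c.min(0)).astype(int)-5;x1,y1=np.ceil(c.max(0)).astype(int)+5;up=9
        v=cv2.resize(im[n][y0:y1,x0:x1].astype(np.uint8)[...,::-1],None,fx=up,fy=up,interpolation=cv2.INTER_CUBIC)
        a=p[2];R=np.array([[np.cos(a),-np.sin(a),0],[np.sin(a),np.cos(a),0],[0,0,1]])
        top=prof[-1]
        for L,col in((c,(0,0,255)),(proj(n,ring(kind,top[1],top[0])@R.T+[p[0],p[1],z]),(255,0,0)),(proj(n,ring(kind,top[1]-(8 if kind=='s' else 6),top[0])@R.T+[p[0],p[1],z]),(0,255,255))):
            cv2.polylines(v,[np.round((L-[x0,y0]+.5)*up-.5).astype(np.int32)],True,col,1)
        vs.append(v)
    tile(vs,fn,400)
draw([('s',0,SQ,[.4736,.2412,.815]),('r',0,RND,[.4723,-.0258,0])],"pics/o1.png")
draw([('s',.085,SQ,[.6645,.0953,.604]),('r',0,STR,[.5377,-.2656,0])],"pics/o2.png")
E
```

```text
(no output)
```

View pics/o1.png

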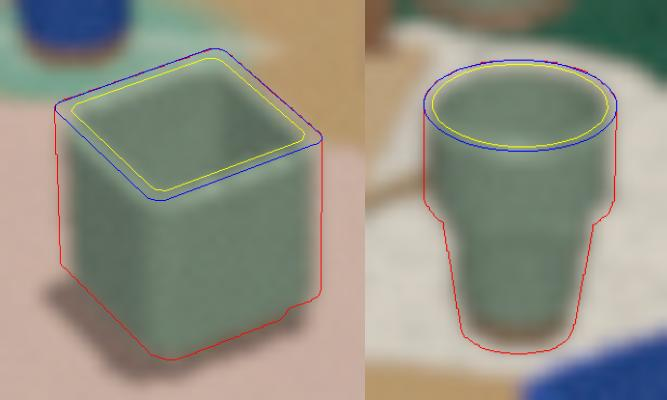

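View pics/o2.png

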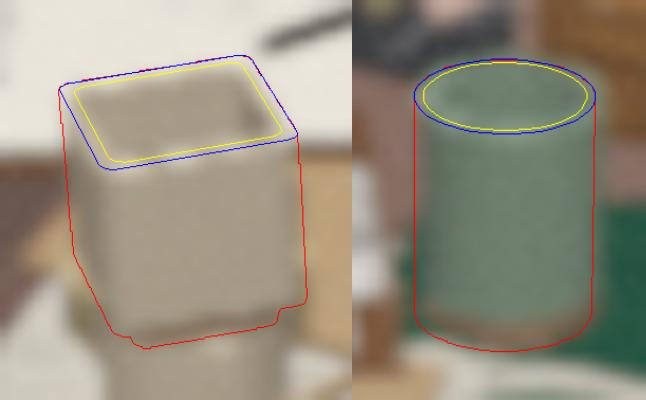

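```bash
python3 -c "
from h import *
togo(.4716,.2442,.045,136.7)"
```

```text
clock 2.475 pos [0.6641 0.0979 0.2404] ori [179.9808  -0.0879 124.7497] F [-0.174  -0.2456  0.4101] gap 0.08564397421452792
TOGO lin [ 0.2297 -0.0748  0.1957] spin -11.950341769662899
```

>>> {"fn": "jog_arm", "kwargs": {
  "steps": [
    {"linear": [0.03, -0.01, 0], "spin": -2, "jaw": 0},
    {"linear": [0.08, -0.026, 0], "spin": -5, "jaw": 0},
    {"linear": [0.13, -0.042, 0.01], "spin": -8, "jaw": 0},
    {"linear": [0.18, -0.059, 0.03], "spin": -10, "jaw": 0},
    {"linear": [0.215, -0.07, 0.06], "spin": -12, "jaw": 0},
    {"linear": [0.23, -0.075, 0.1], "spin": -12, "jaw": 0},
    {"linear": [0.23, -0.075, 0.13], "spin": -12, "jaw": 0},
    {"linear": [0.23, -0.075, 0.145], "spin": -12, "jaw": 0},
    {"linear": [0.23, -0.075, 0.165], "spin": -12, "jaw": 0},
    {"linear": [0.23, -0.075, 0.185], "spin": -12, "jaw": 0},
    {"linear": [0.23, -0.075, 0.195], "spin": -12, "jaw": 0},
    {"linear": [0.23, -0.075, 0.195], "spin": -12, "jaw": 0}
  ],
  "force": 20
}}

```text
clock: 3.98
tool_pos: [0.4712, 0.2445, 0.0456]
orientation: [180.0, -0.1, 136.8]
wrist_force: [0.4, 0.6, -0.6]
finger_gap: 0.0854
```

```bash
python3 look.py a2 1 235,215,110,90 180,190,110,90
```

View pics/a2.png

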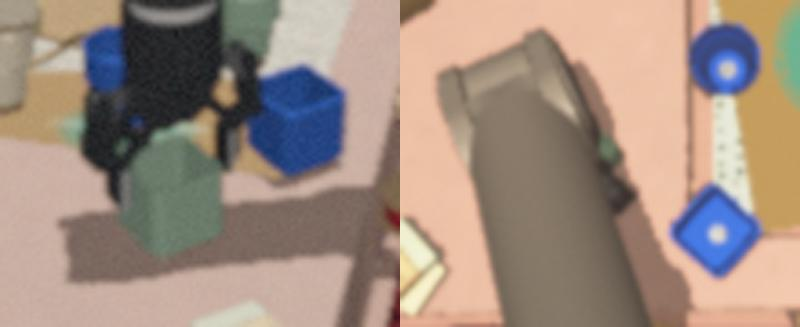

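>>> {"fn": "jog_arm", "kwargs": {
  "steps": [
    {"linear": [0, 0, 0], "spin": 0, "jaw": 0.15},
    {"linear": [0, 0, 0], "spin": 0, "jaw": 0.25},
    {"linear": [0, 0, 0], "spin": 0, "jaw": 0.35},
    {"linear": [0, 0, 0], "spin": 0, "jaw": 0.35},
    {"linear": [0, 0, 0], "spin": 0, "jaw": 0.35}
  ],
  "force": 20
}}

```text
clock: 4.7
tool_pos: [0.473, 0.2456, 0.0474]
orientation: [179.7, -0.0, 136.8]
wrist_force: [1.3, 1.6, 6.6]
finger_gap: 0.0635
```

```bash
python3 look.py a3 1 235,215,110,90 180,190,110,90
```

```text
(no output)
```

View pics/a3.png

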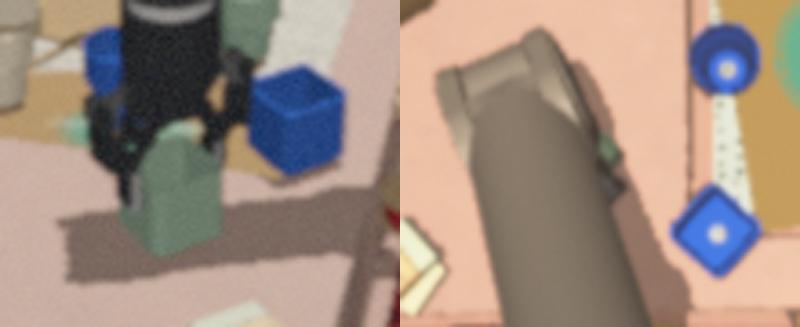

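>>> {"fn": "jog_arm", "kwargs": {
  "steps": [
    {"linear": [0, 0, 0], "spin": 0, "jaw": 0.15},
    {"linear": [0, 0, 0], "spin": 0, "jaw": 0},
    {"linear": [0, 0, -0.03], "spin": 0, "jaw": 0},
    {"linear": [0, 0, -0.055], "spin": 5, "jaw": 0},
    {"linear": [0, 0, -0.055], "spin": 15, "jaw": 0},
    {"linear": [0, 0, -0.055], "spin": 25, "jaw": 0},
    {"linear": [0, 0, -0.055], "spin": 35, "jaw": 0},
    {"linear": [0, 0, -0.055], "spin": 45, "jaw": 0},
    {"linear": [0, 0, -0.055], "spin": 55, "jaw": 0},
    {"linear": [0, 0, -0.055], "spin": 65, "jaw": 0},
    {"linear": [0, 0, -0.055], "spin": 75, "jaw": 0},
    {"linear": [0, 0, -0.055], "spin": 84, "jaw": 0},
    {"linear": [0, 0, -0.055], "spin": 90, "jaw": 0},
    {"linear": [0, 0, -0.045], "spin": 90, "jaw": 0},
    {"linear": [0, 0, -0.02], "spin": 90, "jaw": 0},
    {"linear": [0, 0, 0], "spin": 90, "jaw": 0},
    {"linear": [0, 0, 0], "spin": 90, "jaw": 0.15},
    {"linear": [0, 0, 0], "spin": 90, "jaw": 0.3},
    {"linear": [0, 0, 0], "spin": 90, "jaw": 0.35},
    {"linear": [0, 0, 0], "spin": 90, "jaw": 0.35}
  ],
  "force": 20
}}

```text
clock: 7.3
tool_pos: [0.4729, 0.2458, 0.0477]
orientation: [-180.0, -0.3, 46.8]
wrist_force: [-1.1, 0.4, -3.1]
finger_gap: 0.0639
```

```bash
python3 -c "
from h import *
togo(.473,.2456,.046,46.8)"
```

```text
clock 7.3 pos [0.4729 0.2458 0.0477] ori [-179.9563   -0.2969   46.7802] F [-1.0768  0.3649 -3.0536] gap 0.06385573554585239
TOGO lin [-0.0001  0.0002  0.0017] spin -0.019821678762014017
```

```bash
python3 -c "
from h import *
togo(.663,.0985,.24,34.6)"
```

```text
clock 7.3 pos [0.4729 0.2458 0.0477] ori [-179.9563   -0.2969   46.7802] F [-1.0768  0.3649 -3.0536] gap 0.06385573554585239
TOGO lin [ 0.0238  0.2392 -0.1924] spin 12.180178321237989
```

>>> {"fn": "jog_arm", "kwargs": {
  "steps": [
    {"linear": [0, 0, 0], "spin": 0, "jaw": 0.15},
    {"linear": [0, 0, 0], "spin": 0, "jaw": 0},
    {"linear": [0, 0, 0], "spin": 0, "jaw": 0}
  ]
}}

```text
clock: 7.68
tool_pos: [0.4732, 0.2459, 0.0479]
orientation: [-180.0, -0.3, 46.8]
wrist_force: [-0.3, 0.2, -0.2]
finger_gap: 0.0853
```

```bash
python3 -c "
from h import *
togo(.663,.0985,.24,34.6)"
```

```text
clock 7.675 pos [0.4732 0.2459 0.0479] ori [-179.962    -0.3272   46.7811] F [-0.283   0.1985 -0.18  ] gap 0.08533156573050937
TOGO lin [ 0.0237  0.2391 -0.1921] spin 12.181135100705873
```

>>> {"fn": "jog_arm", "kwargs": {
  "steps": [
    {"linear": [0, 0, -0.03], "spin": 0, "jaw": 0},
    {"linear": [0, 0, -0.08], "spin": 1, "jaw": 0},
    {"linear": [0.002, 0.025, -0.13], "spin": 3, "jaw": 0},
    {"linear": [0.006, 0.065, -0.17], "spin": 5, "jaw": 0},
    {"linear": [0.011, 0.115, -0.19], "spin": 8, "jaw": 0},
    {"linear": [0.016, 0.165, -0.192], "spin": 10, "jaw": 0},
    {"linear": [0.021, 0.21, -0.192], "spin": 12, "jaw": 0},
    {"linear": [0.024, 0.235, -0.192], "spin": 12.2, "jaw": 0},
    {"linear": [0.024, 0.239, -0.192], "spin": 12.2, "jaw": 0},
    {"linear": [0.024, 0.239, -0.192], "spin": 12.2, "jaw": 0}
  ]
}}

```text
clock: 8.93
tool_pos: [0.6626, 0.0994, 0.2397]
orientation: [-179.8, -0.3, 34.6]
wrist_force: [1.0, 0.1, -0.2]
finger_gap: 0.0858
```

```bash
python3 look.py a4 3 190,120,130,120 180,190,110,90; python3 - <<'E'
from h import *
im=dict(np.load("a4.npz"));i0=dict(np.load("im0.npz"))
for n in('top','side'):
  for t,I in(('old',i0),('new',im)):
    print(n,t,*rimfit(I[n],n,'s',.07,64,56,[.4745,.243,.8],winner=.7))
print(gfit(im,[('s',SQ,0)],[.474,.243,.81],cams=('top',)))
print(gfit(i0,[('s',SQ,0)],[.474,.243,.81],cams=('top',)))
togo(.663,.0985,.24,34.6)
E
```

```text
top old [0.4739 0.2417 0.8191] -12.709439277648926
top new [0.4731 0.2457 0.8088] -10.971699
side old [0.4701 0.251  0.8355] -8.308887481689453
side new [0.4698 0.2527 0.8693] -8.322918891906738
{'top': array([0.4735, 0.2442, 0.8241]), 'f top': np.float64(-5.96)}
{'top': array([0.475 , 0.2429, 0.7981]), 'f top': np.float64(-7.568)}
clock 9.225 pos [0.6626 0.0999 0.2401] ori [-179.8585   -0.3315   34.6646] F [-0.8832  0.2201  0.7754] gap 0.0855916872815192
TOGO lin [-0.0005  0.0013  0.0001] spin 0.06457132194938708
```

View pics/a4.png

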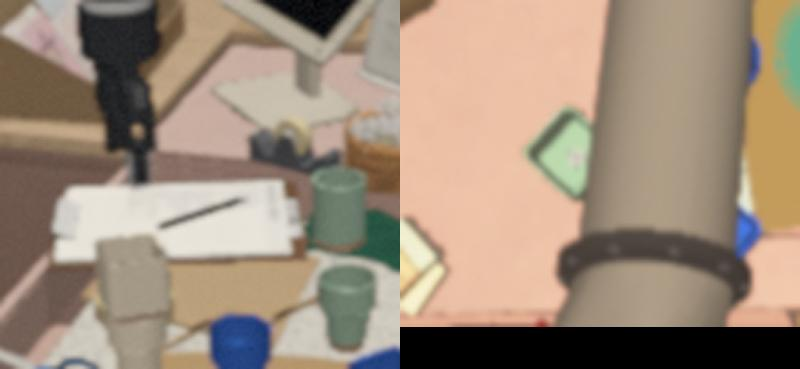

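```bash
python3 -c "
from h import *
togo(.665,.096,.125,34.6)"
```

```text
clock 9.225 pos [0.6626 0.0999 0.2401] ori [-179.8585   -0.3315   34.6646] F [-0.8832  0.2201  0.7754] gap 0.0855916872815192
TOGO lin [-0.0009  0.0048  0.1151] spin 0.06457132194938708
```

>>> {"fn": "jog_arm", "kwargs": {
  "steps": [
    {"linear": [-0.001, 0.005, 0.02], "spin": 0, "jaw": 0},
    {"linear": [-0.001, 0.005, 0.05], "spin": 0, "jaw": 0},
    {"linear": [-0.001, 0.005, 0.07], "spin": 0, "jaw": 0},
    {"linear": [-0.001, 0.005, 0.085], "spin": 0, "jaw": 0},
    {"linear": [-0.001, 0.005, 0.1], "spin": 0, "jaw": 0},
    {"linear": [-0.001, 0.005, 0.11], "spin": 0, "jaw": 0},
    {"linear": [-0.001, 0.005, 0.115], "spin": 0, "jaw": 0},
    {"linear": [-0.001, 0.005, 0.115], "spin": 0, "jaw": 0}
  ]
}}

```text
clock: 10.22
tool_pos: [0.6651, 0.0958, 0.125]
orientation: [-179.9, -0.3, 34.7]
wrist_force: [-0.9, -0.6, 1.0]
finger_gap: 0.0853
```

```bash
python3 look.py a5 1 190,150,110,110 180,190,110,90;python3 -c "
from h import *
togo(.665,.096,.125,34.6)"
```

```text
clock 10.325 pos [0.6655 0.0958 0.1257] ori [-179.8862   -0.391    34.6637] F [ 0.143  -0.0107  0.1   ] gap 0.08543091447103984
TOGO lin [-0.0003 -0.0005  0.0007] spin 0.06371754081879999
```

View pics/a5.png

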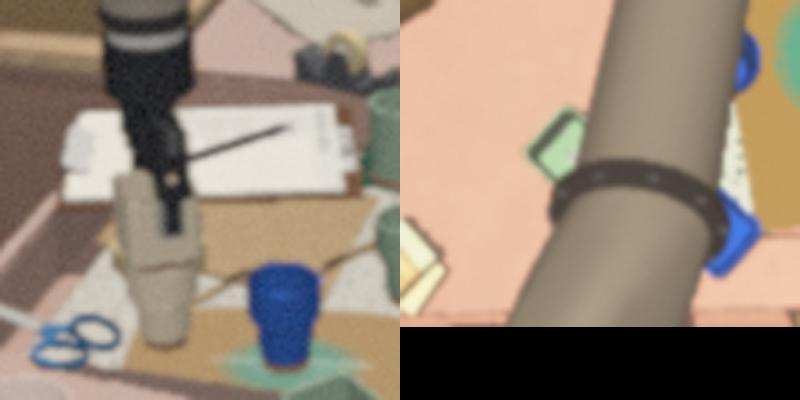

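>>> {"fn": "jog_arm", "kwargs": {
  "steps": [
    {"linear": [0, 0, 0], "spin": 0, "jaw": 0.1},
    {"linear": [0, 0, 0], "spin": 0, "jaw": 0.17},
    {"linear": [0, 0, 0], "spin": 0, "jaw": 0.22},
    {"linear": [0, 0, 0], "spin": 0, "jaw": 0.27},
    {"linear": [0, 0, 0], "spin": 0, "jaw": 0.35},
    {"linear": [0, 0, 0], "spin": 0, "jaw": 0.35},
    {"linear": [0, 0, 0], "spin": 0, "jaw": 0.35}
  ],
  "force": 35
}}

```text
clock: 11.2
tool_pos: [0.6658, 0.0955, 0.126]
orientation: [-179.9, -0.4, 34.7]
wrist_force: [1.5, -1.1, 2.9]
finger_gap: 0.0638
```

```bash
python3 look.py a6 1 190,150,110,110 180,190,110,90;python3 -c "
from h import *
togo(.665,.096,.225,34.6)"
```

```text
clock 11.3 pos [0.6658 0.0955 0.126 ] ori [-179.9143   -0.4153   34.6534] F [-0.4004 -0.6546  3.7326] gap 0.06356432431550635
TOGO lin [ 0.0004 -0.001  -0.099 ] spin 0.05338806842496524
```

View pics/a6.png

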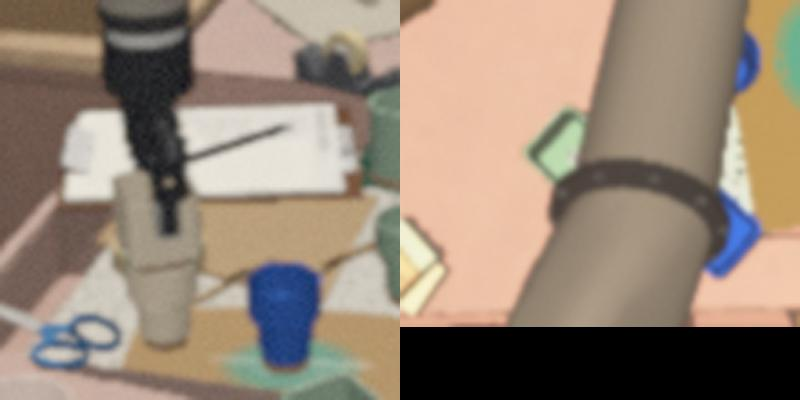

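>>> {"fn": "jog_arm", "kwargs": {
  "steps": [
    {"linear": [0, 0, -0.002], "spin": 0, "jaw": 0.35},
    {"linear": [0, 0, -0.006], "spin": 0, "jaw": 0.35},
    {"linear": [0, 0, -0.014], "spin": 0, "jaw": 0.35},
    {"linear": [0, 0, -0.026], "spin": 0, "jaw": 0.35},
    {"linear": [0, 0, -0.042], "spin": 0, "jaw": 0.35},
    {"linear": [0, 0, -0.06], "spin": 0, "jaw": 0.35},
    {"linear": [0, 0, -0.08], "spin": 0, "jaw": 0.35},
    {"linear": [0, 0, -0.095], "spin": 0, "jaw": 0.35},
    {"linear": [0, 0, -0.1], "spin": 0, "jaw": 0.35},
    {"linear": [0, 0, -0.1], "spin": 0, "jaw": 0.35}
  ]
}}

```text
clock: 12.55
tool_pos: [0.6652, 0.095, 0.2261]
orientation: [-179.9, -0.4, 34.7]
wrist_force: [-1.1, 0.1, -3.0]
finger_gap: 0.0633
```

```bash
python3 look.py a7 2 190,110,120,140 180,190,110,90;python3 -c "
from h import *
togo(.4738,.2466,.20,46.8)"
```

```text
clock 12.75 pos [0.6648 0.0951 0.2251] ori [-179.8742   -0.3309   34.6595] F [-0.0564  0.1961 -2.8222] gap 0.06360983053446526
TOGO lin [-0.0711 -0.2331  0.0252] spin -12.140468987987674
```

View pics/a7.png

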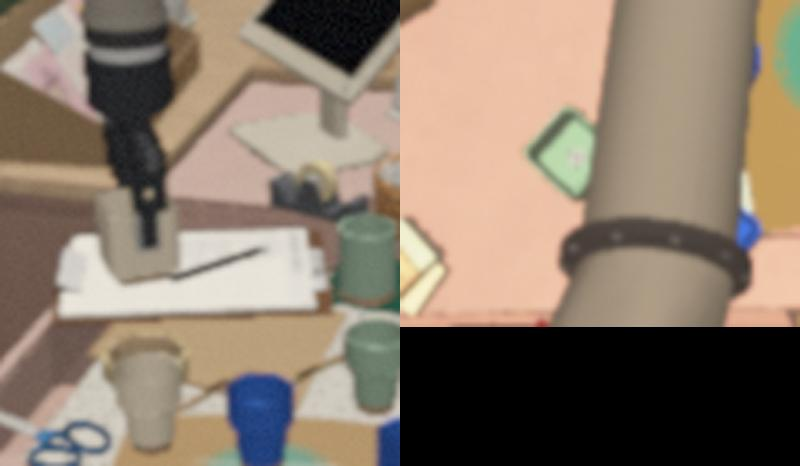

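>>> {"fn": "jog_arm", "kwargs": {
  "steps": [
    {"linear": [-0.007, -0.02, 0], "spin": -1, "jaw": 0.35},
    {"linear": [-0.018, -0.058, 0], "spin": -3, "jaw": 0.35},
    {"linear": [-0.031, -0.1, 0], "spin": -5, "jaw": 0.35},
    {"linear": [-0.044, -0.145, 0.005], "spin": -8, "jaw": 0.35},
    {"linear": [-0.056, -0.185, 0.012], "spin": -10, "jaw": 0.35},
    {"linear": [-0.066, -0.216, 0.02], "spin": -12, "jaw": 0.35},
    {"linear": [-0.07, -0.229, 0.025], "spin": -12.1, "jaw": 0.35},
    {"linear": [-0.071, -0.233, 0.04], "spin": -12.1, "jaw": 0.35},
    {"linear": [-0.071, -0.233, 0.065], "spin": -12.1, "jaw": 0.35},
    {"linear": [-0.071, -0.233, 0.075], "spin": -12.1, "jaw": 0.35},
    {"linear": [-0.071, -0.233, 0.075], "spin": -12.1, "jaw": 0.35}
  ]
}}

```text
clock: 14.12
tool_pos: [0.4745, 0.2454, 0.1494]
orientation: [-180.0, -0.2, 46.6]
wrist_force: [-0.3, -0.8, -3.0]
finger_gap: 0.0638
```

```bash
python3 look.py b1 2 240,200,90,100 200,140,110,90;python3 -c "
from h import *
togo(.4738,.2466,.111,46.8)"
```

```text
clock 14.325 pos [0.475  0.2468 0.151 ] ori [-179.9759   -0.4461   46.725 ] F [-0.9933  0.9822 -2.9294] gap 0.06378513283394005
TOGO lin [-0.0013 -0.0007  0.04  ] spin -0.07504783414835003
```

View pics/b1.png

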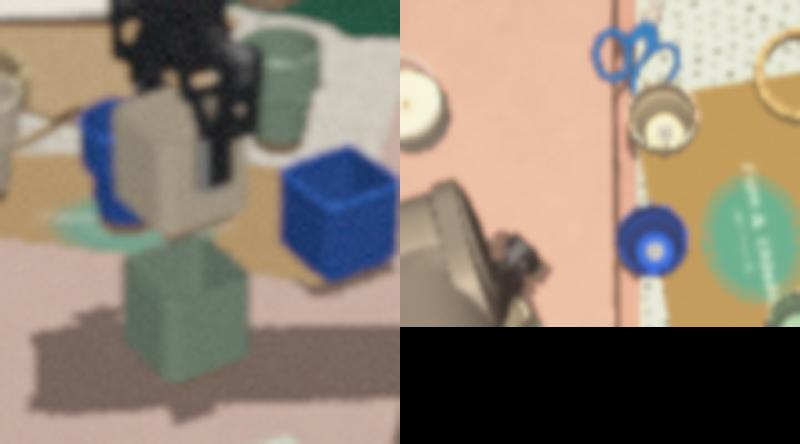

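```bash
cat > edge.py <<'E'
from h import *
def edges(img,n,item,p,rows,win=4):
    c=contour(n,[item],p);G=gradmap(img)
    L=[];Rr=[]
    for r in rows:
        s=c[np.abs(c[:,1]-r)<.3];
        for side,out in((s[:,0].min(),L),(s[:,0].max(),Rr)):
            us=np.linspace(side-win,side+win,161);g=cv2.remap(G,us.astype(np.float32)[None],np.full((1,161),r,np.float32),cv2.INTER_CUBIC)[0]
            k=np.argmax(g);w=np.maximum(g-g.max()*.5,0)*(np.abs(us-us[k])<2);out.append((us*w).sum()/w.sum()-side)
    return np.round(L,2),np.round(Rr,2)
if __name__=="__main__":
    im=np.load("b1.npz")['side']
    pb=[.473,.2457,np.radians(46.8)];w=np.radians(46.75);x=np.array([np.cos(w),np.sin(w)]);pt=np.array([.4748,.2464])-.0012*x
    cb=contour('side',[('s',SQ,0)],pb);ct=contour('side',[('s',SQ,.110)],[*pt,w]);print(cb.min(0),cb.max(0),ct.min(0),ct.max(0))
    eb=edges(im,'side',('s',SQ,0),pb,np.arange(264,274));et=edges(im,'side',('s',SQ,.110),[*pt,w],np.arange(229,243,1.))
    print('base',*eb);print('top',*et)
    print(np.median(eb[0]),np.median(eb[1]),np.median(et[0]),np.median(et[1]))
    up=7;x0,y0=240,200;v=cv2.resize(im[y0:y0+85,x0:x0+90].astype(np.uint8)[...,::-1],None,fx=up,fy=up,interpolation=cv2.INTER_CUBIC)
    for c in(cb,ct): cv2.polylines(v,[np.round((c-[x0,y0]+.5)*up-.5).astype(np.int32)],True,(0,0,255),1)
    cv2.imwrite("pics/b1e.png",v)
    i0=im
    t=np.load("b1.npz")['top'];print('rb top',rimfit(t,'top','r',.085,64,58,[.666,.095]))
E
python3 edge.py
```

```text
[265.5625 250.9375] [296.4375 286.9375] [264.1875 216.9375] [296.3125 253.6875]
base [1.67 1.68 1.66 1.47 1.28 1.27 1.54 1.48 1.41 1.29] [-1.12 -1.12 -0.98 -0.98 -0.98 -0.97 -0.95 -0.92 -0.7  -0.3 ]
top [ 0.89  0.28  0.38  0.31  0.86  0.67  0.66  0.67  0.07 -3.58  0.22  0.27
 -3.27 -3.27] [-0.84 -0.88 -3.01 -3.19 -3.34 -3.41 -3.47 -3.5   2.21 -3.38 -3.29 -3.2
 -1.28 -1.18]
1.475 -0.975 0.29500000000000004 -3.1950000000000003
rb top (array([0.6648, 0.094 ]), np.float64(-11.454872131347656))
```

View pics/b1e.png

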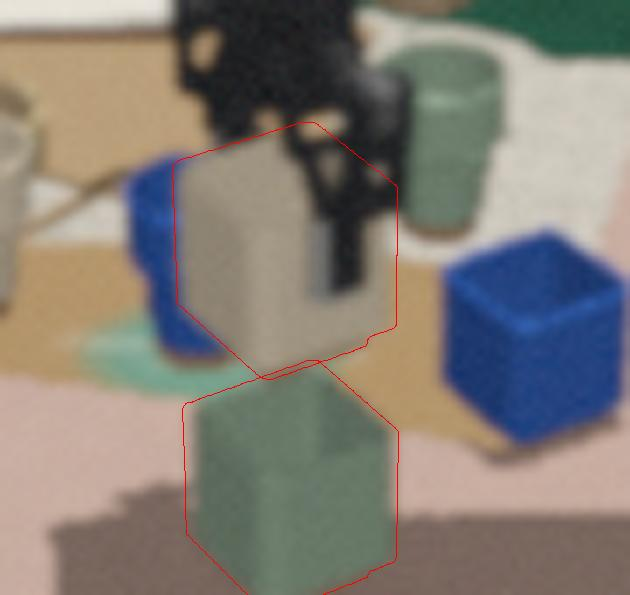

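```bash
sed -i 's/    r=5;t=np/    r=min(RC,w\/2-1);t=np/; s/^RND=/RC=12\nRND=/' h.py; cat > shift.py <<'E'
import h
from h import *
im=np.load("b1.npz")['side'];G=np.sqrt(gradmap(im))
pb=[.473,.2457,np.radians(46.8)];w=np.radians(46.75);x=np.array([np.cos(w),np.sin(w)]);pt=np.array([.4748,.2464])-.0012*x
from scipy.optimize import minimize
for r in(8,10,12,14):
    h.RC=r
    for nm,z,p in(('base',0,pb),('top',.110,[*pt,w])):
        c=contour('side',[('s',SQ,z)],p).astype(np.float32)
        if nm=='top': # drop finger-occluded upper right part & everything above
            c=c[(c[:,1]>226)]
        else: c=c[c[:,1]>259]
        best=max(((cv2.remap(G,(c[:,0]+a)[None],(c[:,1]+b)[None],cv2.INTER_CUBIC).mean(),a,b) for a in np.arange(-3,3.01,.1) for b in np.arange(-2,2.01,.1)))
        print(r,nm,np.round(best,2))
E
python3 shift.py
```

```text
Traceback (most recent call last):
  File "shift.py", line 13, in <module>
    best=max(((cv2.remap(G,(c[:,0]+a)[None],(c[:,1]+b)[None],cv2.INTER_CUBIC).mean(),a,b) for a in np.arange(-3,3.01,.1) for b in np.arange(-2,2.01,.1)))
  File "shift.py", line 13, in <genexpr>
    best=max(((cv2.remap(G,(c[:,0]+a)[None],(c[:,1]+b)[None],cv2.INTER_CUBIC).mean(),a,b) for a in np.arange(-3,3.01,.1) for b in np.arange(-2,2.01,.1)))
               ~~~~~~~~~^^^^^^^^^^^^^^^^^^^^^^^^^^^^^^^^^^^^^^^^^^^^^^^^^^^^^
cv2.error: OpenCV(4.12.0) /io/opencv/modules/imgproc/src/imgwarp.cpp:1821: error: (-215:Assertion failed) ((map1.type() == CV_32FC2 || map1.type() == CV_16SC2) && map2.empty()) || (map1.type() == CV_32FC1 && map2.type() == CV_32FC1) in function 'remap'
```

```bash
sed -i 's/(c\[:,0\]+a)\[None\],(c\[:,1\]+b)\[None\]/np.float32(c[:,0]+a)[None],np.float32(c[:,1]+b)[None]/' shift.py; python3 shift.py; python3 - <<'E'
import h
from h import *
# recheck base in top view with rounder corners, old & new
for r in(8,12):
    h.RC=r
    for f in("im0","a4"):
        im=np.load(f+".npz")['top'];print(r,f,rimfit(im,'top','s',.07,64,56,[.4735,.2435,.81]))
    im=np.load("im0.npz")['top'];print(r,'st',rimfit(im,'top','s',.155,64,56,[.6645,.0955,.6]))
E
```

```text
8 base [ 6.28  0.2  -0.7 ]
8 top [ 6.62 -0.6   0.6 ]
10 base [ 6.45  0.2  -0.7 ]
10 top [ 6.62 -0.7   0.7 ]
12 base [ 6.55  0.3  -0.6 ]
12 top [ 6.59 -0.1   0.7 ]
14 base [ 6.6  0.3 -0.5]
14 top [6.61 0.   0.8 ]
8 im0 (array([0.474 , 0.2419, 0.8173]), np.float64(-12.700977325439453))
8 a4 (array([0.4733, 0.2458, 0.8039]), np.float64(-11.026283264160156))
8 st (array([0.6647, 0.0948, 0.6159]), np.float32(-12.04004))
12 im0 (array([0.4742, 0.2419, 0.8222]), np.float64(-12.595735549926758))
12 a4 (array([0.4733, 0.2464, 0.8074]), np.float64(-11.070917129516602))
12 st (array([0.6647, 0.0948, 0.6179]), np.float64(-11.989740371704102))
```

```bash
python3 -c "
from h import *
togo(.4732,.2459,.118,46.8)"
```

```text
clock 14.325 pos [0.475  0.2468 0.151 ] ori [-179.9759   -0.4461   46.725 ] F [-0.9933  0.9822 -2.9294] gap 0.06378513283394005
TOGO lin [-0.0022 -0.0007  0.033 ] spin -0.07504783414835003
```

>>> {"fn": "jog_arm", "kwargs": {
  "steps": [
    {"linear": [-0.001, -0.001, 0.01], "spin": 0, "jaw": 0.35},
    {"linear": [-0.002, -0.001, 0.022], "spin": 0, "jaw": 0.35},
    {"linear": [-0.002, -0.001, 0.03], "spin": 0, "jaw": 0.35},
    {"linear": [-0.002, -0.001, 0.033], "spin": 0, "jaw": 0.35},
    {"linear": [-0.002, -0.001, 0.033], "spin": 0, "jaw": 0.35},
    {"linear": [-0.002, -0.001, 0.033], "spin": 0, "jaw": 0.35}
  ]
}}

```text
clock: 15.08
tool_pos: [0.4734, 0.2463, 0.1182]
orientation: [-180.0, -0.5, 46.7]
wrist_force: [0.3, 0.6, -2.7]
finger_gap: 0.0632
```

```bash
python3 look.py b2 2 245,205,80,85 200,140,110,90;python3 -c "
from h import *
togo(.4732,.2459,.102,46.8)"
```

```text
clock 15.275 pos [0.4733 0.2463 0.1182] ori [-179.9788   -0.4767   46.7268] F [-0.4811 -0.0579 -3.853 ] gap 0.06328015062833084
TOGO lin [-0.0005  0.0003  0.0162] spin -0.07323165077659155
```

View pics/b2.png

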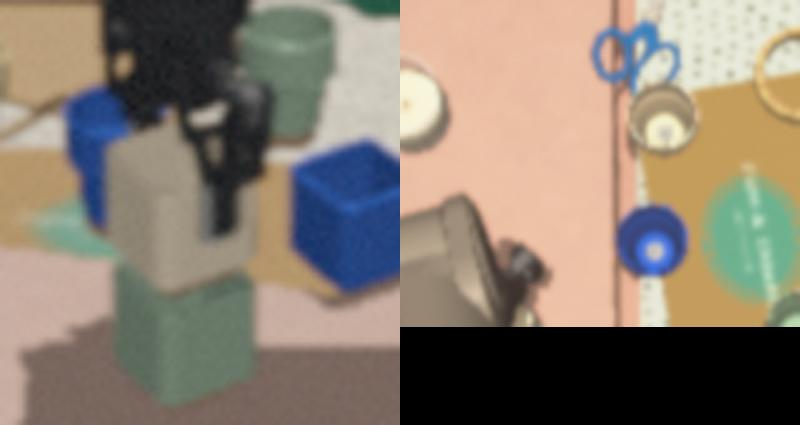

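>>> {"fn": "jog_arm", "kwargs": {
  "steps": [
    {"linear": [0, 0, 0.003], "spin": 0, "jaw": 0.35},
    {"linear": [0, 0, 0.006], "spin": 0, "jaw": 0.35},
    {"linear": [0, 0, 0.009], "spin": 0, "jaw": 0.35},
    {"linear": [0, 0, 0.011], "spin": 0, "jaw": 0.35},
    {"linear": [0, 0, 0.011], "spin": 0, "jaw": 0.35}
  ]
}}

```text
clock: 15.9
tool_pos: [0.4732, 0.2463, 0.107]
orientation: [-180.0, -0.5, 46.7]
wrist_force: [0.5, 0.3, -3.2]
finger_gap: 0.0634
```

```bash
python3 look.py b3 1 245,205,80,85 200,140,110,90;python3 -c "
from h import *
togo(.4732,.2459,.102,46.8)"
```

```text
clock 16.0 pos [0.4734 0.2464 0.1072] ori [-179.983    -0.4813   46.7206] F [ 0.4349 -0.1629 -3.8732] gap 0.06396127457268558
TOGO lin [-0.0005  0.0002  0.0052] spin -0.07935654959131
```

View pics/b3.png

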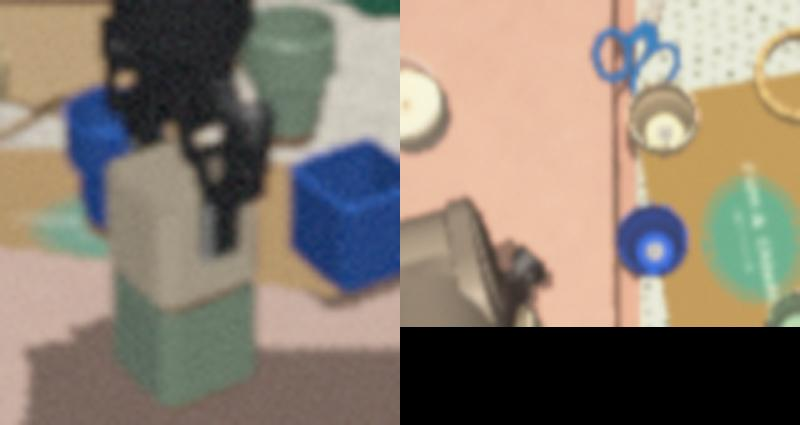

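>>> {"fn": "jog_arm", "kwargs": {
  "steps": [
    {"linear": [0, 0, 0.0015], "spin": 0, "jaw": 0.35},
    {"linear": [0, 0, 0.003], "spin": 0, "jaw": 0.35},
    {"linear": [0, 0, 0.0045], "spin": 0, "jaw": 0.35},
    {"linear": [0, 0, 0.0055], "spin": 0, "jaw": 0.35},
    {"linear": [0, 0, 0.0055], "spin": 0, "jaw": 0.35}
  ]
}}

```text
clock: 16.62
tool_pos: [0.4734, 0.2464, 0.1016]
orientation: [-180.0, -0.5, 46.7]
wrist_force: [-0.0, 0.4, -2.9]
finger_gap: 0.0632
```

```bash
python3 look.py b4 1 245,205,80,85 200,140,110,90;python3 -c "
from h import *
togo(.4732,.2459,.102,46.8)"
```

```text
clock 16.725 pos [0.4734 0.2464 0.1017] ori [-179.9832   -0.483    46.7254] F [-0.0857 -0.297  -3.5637] gap 0.0632393928299792
TOGO lin [-0.0006  0.0002 -0.0003] spin -0.07458920640456768
```

View pics/b4.png

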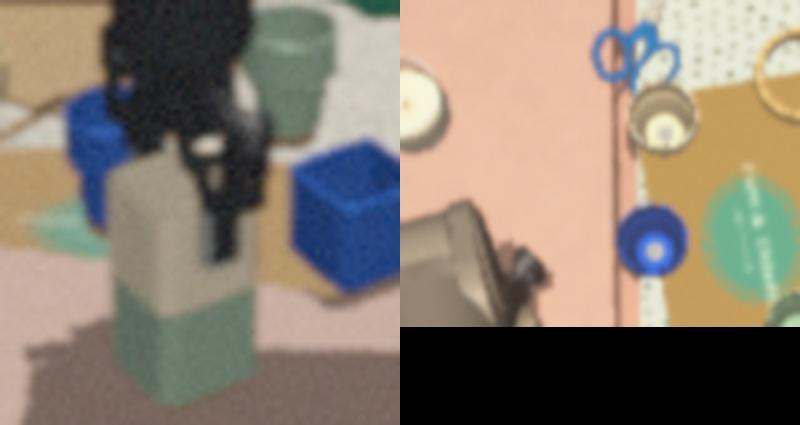

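>>> {"fn": "jog_arm", "kwargs": {
  "steps": [
    {"linear": [0, 0, 0.001], "spin": 0, "jaw": 0.35},
    {"linear": [0, 0, 0.002], "spin": 0, "jaw": 0.35},
    {"linear": [0, 0, 0.002], "spin": 0, "jaw": 0.35}
  ]
}}

```text
clock: 17.1
tool_pos: [0.4737, 0.2466, 0.101]
orientation: [-179.9, -0.5, 46.7]
wrist_force: [-2.3, -0.3, 8.0]
finger_gap: 0.0634
```

>>> {"fn": "jog_arm", "kwargs": {
  "steps": [
    {"linear": [0, 0, 0], "spin": 0, "jaw": 0.22},
    {"linear": [0, 0, 0], "spin": 0, "jaw": 0.1},
    {"linear": [0, 0, 0], "spin": 0, "jaw": 0},
    {"linear": [0, 0, -0.02], "spin": 0, "jaw": 0},
    {"linear": [0, 0, -0.05], "spin": 0, "jaw": 0},
    {"linear": [0, 0, -0.09], "spin": 0, "jaw": 0},
    {"linear": [0, 0, -0.12], "spin": 0, "jaw": 0},
    {"linear": [0, 0, -0.12], "spin": 0, "jaw": 0}
  ]
}}

```text
clock: 18.1
tool_pos: [0.4746, 0.2464, 0.2233]
orientation: [-180.0, -0.8, 46.7]
wrist_force: [-0.6, 0.4, 0.3]
finger_gap: 0.0856
```

```bash
python3 look.py c1 1 245,205,80,85 200,160,140,100;python3 -c "
from h import *
im=np.load('c1.npz')['top']
print(rimfit(im,'top','r',.085,64,58,[.6655,.0945]));i0=np.load('im0.npz')['top'];print(rimfit(i0,'top','r',.085,64,58,[.4723,-.0258]))
im=np.load('b4.npz')['top'];print(rimfit(im,'top','r',.085,64,58,[.6655,.0945]))
togo(.4723,-.0258,.19,100)"
```

```text
(array([0.6648, 0.094 ]), np.float64(-11.4589204788208))
(array([ 0.4724, -0.0251]), np.float64(-12.729503631591797))
(array([0.6648, 0.094 ]), np.float64(-11.4647216796875))
clock 18.2 pos [0.4727 0.2457 0.2205] ori [-179.8936   -0.4769   46.719 ] F [ 0.0329  0.5405 -0.6212] gap 0.0852570596057521
TOGO lin [-0.1981  0.1859  0.0285] spin -53.28100812212426
```

View pics/c1.png

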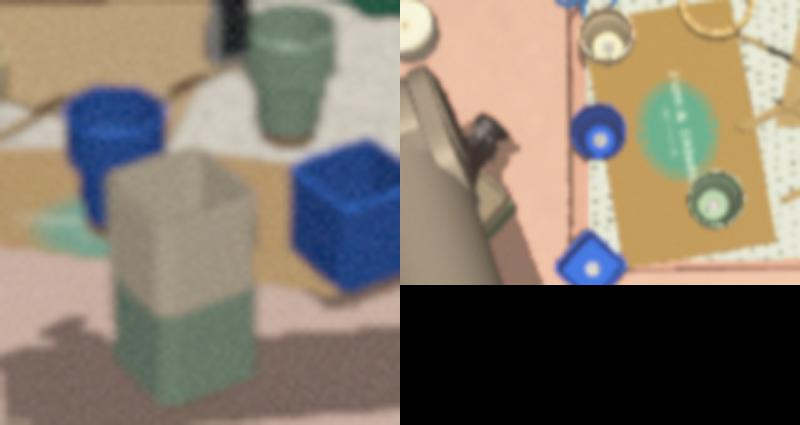

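```bash
python3 - <<'E'
from h import *
w=np.radians(34.66);y=np.array([np.sin(w),-np.cos(w),0]);t=np.array([.665,.0951,.2251])
for dz in(0,-.003,-.007,-.011): print(dz,[proj('side',(t-o*y+[0,0,dz])[None])[0] for o in(.032,.046)])
im=np.load('a7.npz')['side'];v=cv2.resize(im[150:205,210:260].astype(np.uint8)[...,::-1],None,fx=10,fy=10,interpolation=cv2.INTER_CUBIC)
cv2.imwrite("pics/a7z.png",v)
togo(.4724,-.0255,.21,46.7)
E
```

```text
0 [array([233.2247, 183.2394]), array([234.4579, 185.1591])]
-0.003 [array([233.2893, 184.1808]), array([234.5217, 186.1067])]
-0.007 [array([233.3752, 185.4327]), array([234.6065, 187.3668])]
-0.011 [array([233.4609, 186.6808]), array([234.6911, 188.6231])]
clock 18.2 pos [0.4727 0.2457 0.2205] ori [-179.8936   -0.4769   46.719 ] F [ 0.0329  0.5405 -0.6212] gap 0.0852570596057521
TOGO lin [-0.1977  0.1857  0.0085] spin 0.01899187787574874
```

View pics/a7z.png

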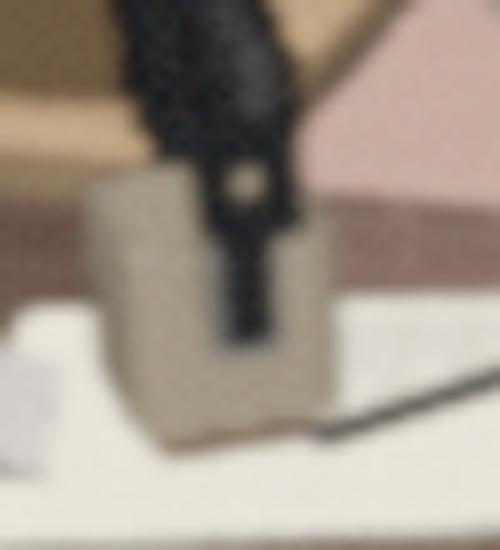

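```bash
python3 -c "
from h import *
togo(.4724,-.0255,.067,46.7)"
```

```text
clock 18.2 pos [0.4727 0.2457 0.2205] ori [-179.8936   -0.4769   46.719 ] F [ 0.0329  0.5405 -0.6212] gap 0.0852570596057521
TOGO lin [-0.1989  0.186   0.1515] spin 0.01899187787574874
```

>>> {"fn": "jog_arm", "kwargs": {
  "steps": [
    {"linear": [-0.022, 0.02, 0], "spin": 0, "jaw": 0},
    {"linear": [-0.06, 0.056, 0], "spin": 0, "jaw": 0},
    {"linear": [-0.1, 0.093, 0], "spin": 0, "jaw": 0},
    {"linear": [-0.14, 0.131, 0.005], "spin": 0, "jaw": 0},
    {"linear": [-0.175, 0.164, 0.02], "spin": 0, "jaw": 0},
    {"linear": [-0.194, 0.181, 0.04], "spin": 0, "jaw": 0},
    {"linear": [-0.199, 0.186, 0.07], "spin": 0, "jaw": 0},
    {"linear": [-0.199, 0.186, 0.095], "spin": 0, "jaw": 0},
    {"linear": [-0.199, 0.186, 0.11], "spin": 0, "jaw": 0},
    {"linear": [-0.199, 0.186, 0.125], "spin": 0, "jaw": 0},
    {"linear": [-0.199, 0.186, 0.14], "spin": 0, "jaw": 0},
    {"linear": [-0.199, 0.186, 0.15], "spin": 0, "jaw": 0},
    {"linear": [-0.199, 0.186, 0.1515], "spin": 0, "jaw": 0},
    {"linear": [-0.199, 0.186, 0.1515], "spin": 0, "jaw": 0}
  ]
}}

```text
clock: 19.95
tool_pos: [0.4726, -0.0256, 0.0672]
orientation: [-179.9, -0.5, 46.7]
wrist_force: [-0.2, 0.3, 0.3]
finger_gap: 0.085
```

```bash
python3 look.py c2 1 260,170,80,85 200,160,140,100;python3 -c "
from h import *
togo(.4724,-.0255,.067,46.7)"
```

```text
clock 20.05 pos [ 0.4728 -0.0256  0.0675] ori [-179.9295   -0.5305   46.7261] F [ 0.5831  0.4459 -0.4984] gap 0.08569034946079125
TOGO lin [-0.0002 -0.0003  0.0005] spin 0.026067882216409544
```

View pics/c2.png

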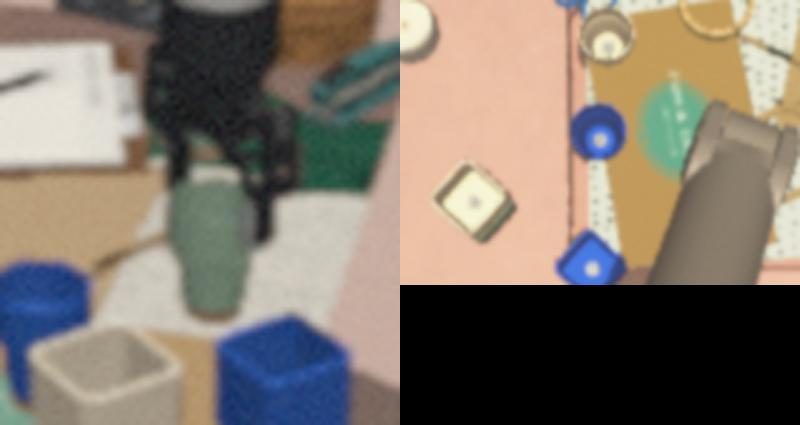

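Fingers straddle the pot; first grip, open, quarter turn, then second grip centres it on both axes.

>>> {"fn": "jog_arm", "kwargs": {
  "steps": [
    {"linear": [0, 0, 0], "spin": 0, "jaw": 0.12},
    {"linear": [0, 0, 0], "spin": 0, "jaw": 0.2},
    {"linear": [0, 0, 0], "spin": 0, "jaw": 0.28},
    {"linear": [0, 0, 0], "spin": 0, "jaw": 0.35},
    {"linear": [0, 0, 0], "spin": 0, "jaw": 0.35},
    {"linear": [0, 0, 0], "spin": 0, "jaw": 0.15},
    {"linear": [0, 0, 0], "spin": 0, "jaw": 0},
    {"linear": [0, 0, 0], "spin": 0, "jaw": 0},
    {"linear": [0, 0, 0], "spin": -8, "jaw": 0},
    {"linear": [0, 0, 0], "spin": -18, "jaw": 0},
    {"linear": [0, 0, 0], "spin": -28, "jaw": 0},
    {"linear": [0, 0, 0], "spin": -38, "jaw": 0},
    {"linear": [0, 0, 0], "spin": -48, "jaw": 0},
    {"linear": [0, 0, 0], "spin": -58, "jaw": 0},
    {"linear": [0, 0, 0], "spin": -68, "jaw": 0},
    {"linear": [0, 0, 0], "spin": -78, "jaw": 0},
    {"linear": [0, 0, 0], "spin": -86, "jaw": 0},
    {"linear": [0, 0, 0], "spin": -90, "jaw": 0},
    {"linear": [0, 0, 0], "spin": -90, "jaw": 0}
  ],
  "force": 20
}}

```text
clock: 22.42
tool_pos: [0.4727, -0.0257, 0.0674]
orientation: [179.5, -0.1, 136.7]
wrist_force: [-0.8, 0.9, -0.3]
finger_gap: 0.0856
```

>>> {"fn": "jog_arm", "kwargs": {
  "steps": [
    {"linear": [0, 0, 0], "spin": 0, "jaw": 0.12},
    {"linear": [0, 0, 0], "spin": 0, "jaw": 0.2},
    {"linear": [0, 0, 0], "spin": 0, "jaw": 0.28},
    {"linear": [0, 0, 0], "spin": 0, "jaw": 0.35},
    {"linear": [0, 0, 0], "spin": 0, "jaw": 0.35},
    {"linear": [0, 0, 0], "spin": 0, "jaw": 0.35}
  ],
  "force": 35
}}

```text
clock: 23.18
tool_pos: [0.473, -0.0257, 0.0678]
orientation: [179.4, -0.1, 136.7]
wrist_force: [-0.1, 0.3, 6.0]
finger_gap: 0.062
```

```bash
python3 look.py c3 1 260,170,80,85 200,160,140,100;python3 -c "
from h import *
togo(.4724,-.0255,.217,136.7)"
```

```text
clock 23.275 pos [ 0.473  -0.0257  0.0678] ori [179.4435  -0.0618 136.6555] F [-0.8954  0.5212  5.9981] gap 0.06266570131508818
TOGO lin [ 0.0007  0.0011 -0.1492] spin -0.04449315854785141
```

View pics/c3.png

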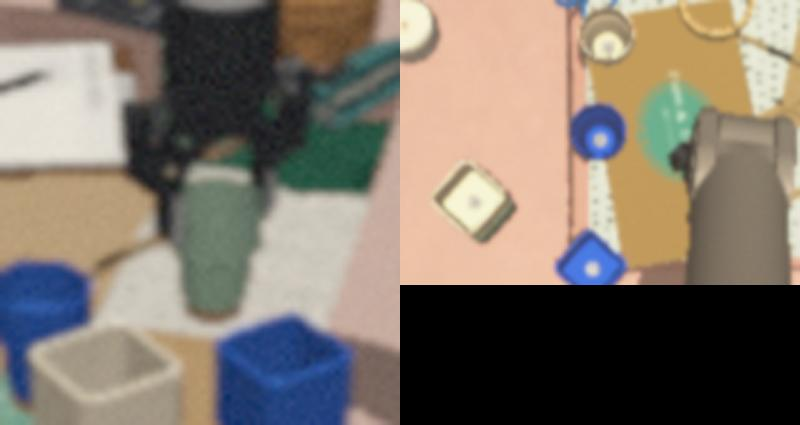

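>>> {"fn": "jog_arm", "kwargs": {
  "steps": [
    {"linear": [0, 0, -0.002], "spin": 0, "jaw": 0.35},
    {"linear": [0, 0, -0.006], "spin": 0, "jaw": 0.35},
    {"linear": [0, 0, -0.014], "spin": 0, "jaw": 0.35},
    {"linear": [0, 0, -0.03], "spin": 0, "jaw": 0.35},
    {"linear": [0, 0, -0.055], "spin": 0, "jaw": 0.35},
    {"linear": [0, 0, -0.085], "spin": 0, "jaw": 0.35},
    {"linear": [0, 0, -0.115], "spin": 0, "jaw": 0.35},
    {"linear": [0, 0.001, -0.14], "spin": 0, "jaw": 0.35},
    {"linear": [0, 0.001, -0.149], "spin": 0, "jaw": 0.35},
    {"linear": [0, 0.001, -0.149], "spin": 0, "jaw": 0.35}
  ]
}}

```text
clock: 24.52
tool_pos: [0.4729, -0.0261, 0.2172]
orientation: [179.4, -0.0, 136.7]
wrist_force: [0.3, 0.8, -2.4]
finger_gap: 0.0624
```

```bash
python3 look.py c4 1 250,130,100,115 200,160,140,100;python3 -c "
from h import *
togo(.6648,.094,.205,136.7)"
```

```text
clock 24.625 pos [ 0.472  -0.0261  0.2159] ori [179.5266  -0.1337 136.6549] F [ 1.1817 -0.0403 -3.0879] gap 0.062198438570917405
TOGO lin [-0.0578  0.2196  0.0126] spin -0.04506370177458052
```

View pics/c4.png

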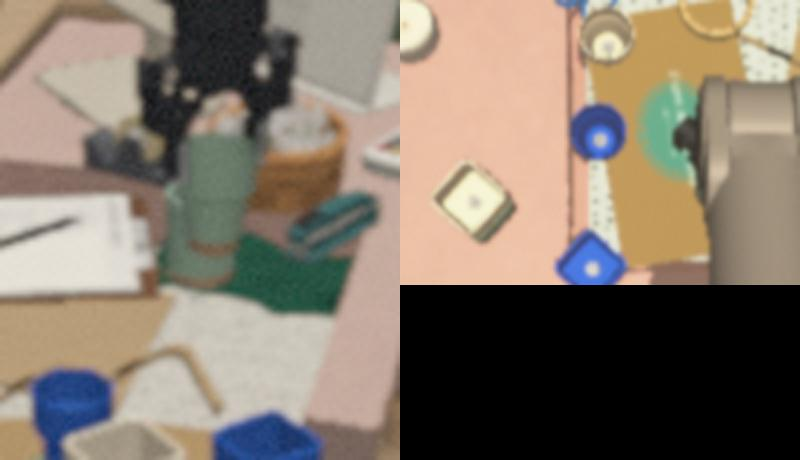

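>>> {"fn": "jog_arm", "kwargs": {
  "steps": [
    {"linear": [-0.006, 0.022, 0], "spin": 0, "jaw": 0.35},
    {"linear": [-0.016, 0.06, 0], "spin": 0, "jaw": 0.35},
    {"linear": [-0.027, 0.1, 0], "spin": 0, "jaw": 0.35},
    {"linear": [-0.038, 0.142, 0], "spin": 0, "jaw": 0.35},
    {"linear": [-0.048, 0.182, 0.002], "spin": 0, "jaw": 0.35},
    {"linear": [-0.055, 0.208, 0.006], "spin": 0, "jaw": 0.35},
    {"linear": [-0.058, 0.219, 0.012], "spin": 0, "jaw": 0.35},
    {"linear": [-0.058, 0.2195, 0.025], "spin": 0, "jaw": 0.35},
    {"linear": [-0.058, 0.2195, 0.04], "spin": 0, "jaw": 0.35},
    {"linear": [-0.058, 0.2195, 0.048], "spin": 0, "jaw": 0.35},
    {"linear": [-0.058, 0.2195, 0.05], "spin": 0, "jaw": 0.35},
    {"linear": [-0.058, 0.2195, 0.05], "spin": 0, "jaw": 0.35}
  ]
}}

```text
clock: 26.12
tool_pos: [0.6651, 0.0939, 0.1679]
orientation: [179.5, -0.1, 136.6]
wrist_force: [0.2, -0.2, -2.5]
finger_gap: 0.0626
```

```bash
python3 look.py c5 2 200,150,80,110 200,160,140,100;python3 -c "
from h import *
togo(.6648,.094,.135,136.7)"
```

```text
clock 26.325 pos [0.6654 0.0941 0.1682] ori [179.4713  -0.0936 136.6561] F [-0.1267 -0.2005 -2.563 ] gap 0.06250945481326467
TOGO lin [ 0.0003 -0.0008  0.0332] spin -0.04393291280641165
```

View pics/c5.png

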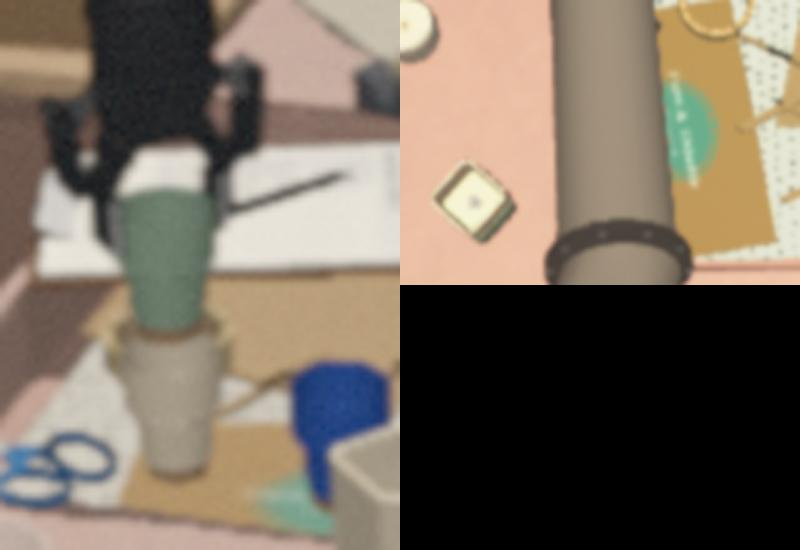

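>>> {"fn": "jog_arm", "kwargs": {
  "steps": [
    {"linear": [0, 0, 0.006], "spin": 0, "jaw": 0.35},
    {"linear": [0, 0, 0.013], "spin": 0, "jaw": 0.35},
    {"linear": [0, -0.001, 0.02], "spin": 0, "jaw": 0.35},
    {"linear": [0, -0.001, 0.026], "spin": 0, "jaw": 0.35},
    {"linear": [0, -0.001, 0.032], "spin": 0, "jaw": 0.35},
    {"linear": [0, -0.001, 0.037], "spin": 0, "jaw": 0.35},
    {"linear": [0, -0.001, 0.041], "spin": 0, "jaw": 0.35},
    {"linear": [0, -0.001, 0.045], "spin": 0, "jaw": 0.35},
    {"linear": [0, -0.001, 0.045], "spin": 0, "jaw": 0.35}
  ]
}}

```text
clock: 27.45
tool_pos: [0.6647, 0.0938, 0.1228]
orientation: [179.5, -0.1, 136.7]
wrist_force: [0.6, 0.6, -2.8]
finger_gap: 0.0623
```

```bash
python3 look.py c6 1 200,150,80,110 200,160,140,100;python3 -c "
from h import *
togo(.6648,.094,.102,136.7)"
```

```text
clock 27.55 pos [0.6651 0.0937 0.1234] ori [179.4596  -0.0841 136.6533] F [ 0.0153 -0.1067 -1.8389] gap 0.062311492000527435
TOGO lin [ 0.0004 -0.0002  0.0214] spin -0.04670383603638584
```

View pics/c6.png

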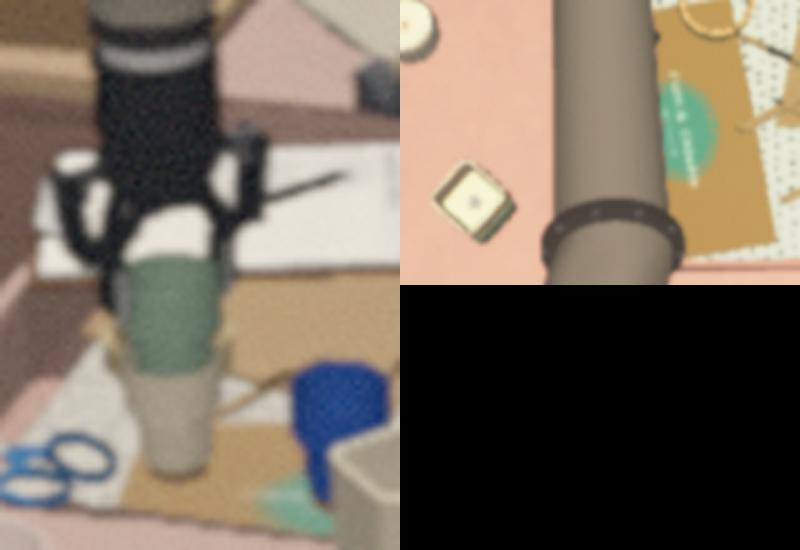

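>>> {"fn": "jog_arm", "kwargs": {
  "steps": [
    {"linear": [0, 0, 0.003], "spin": 0, "jaw": 0.35},
    {"linear": [0, 0, 0.006], "spin": 0, "jaw": 0.35},
    {"linear": [0, 0, 0.009], "spin": 0, "jaw": 0.35},
    {"linear": [0, 0, 0.012], "spin": 0, "jaw": 0.35},
    {"linear": [0, 0, 0.015], "spin": 0, "jaw": 0.35},
    {"linear": [0, 0, 0.0175], "spin": 0, "jaw": 0.35},
    {"linear": [0, 0, 0.0195], "spin": 0, "jaw": 0.35},
    {"linear": [0, 0, 0.0195], "spin": 0, "jaw": 0.35}
  ]
}}

```text
clock: 28.55
tool_pos: [0.665, 0.0939, 0.1036]
orientation: [179.5, -0.1, 136.7]
wrist_force: [0.3, 0.4, -3.4]
finger_gap: 0.0623
```

```bash
python3 look.py c7 1 200,150,80,110 200,160,140,100;python3 -c "
from h import *
togo(.6648,.094,.102,136.7)"
```

```text
clock 28.65 pos [0.6652 0.0939 0.1039] ori [179.4546  -0.0814 136.6513] F [ 0.2581 -0.8935 -2.7568] gap 0.06262118090114038
TOGO lin [ 0.0004 -0.0002  0.0019] spin -0.04867116025539531
```

View pics/c7.png

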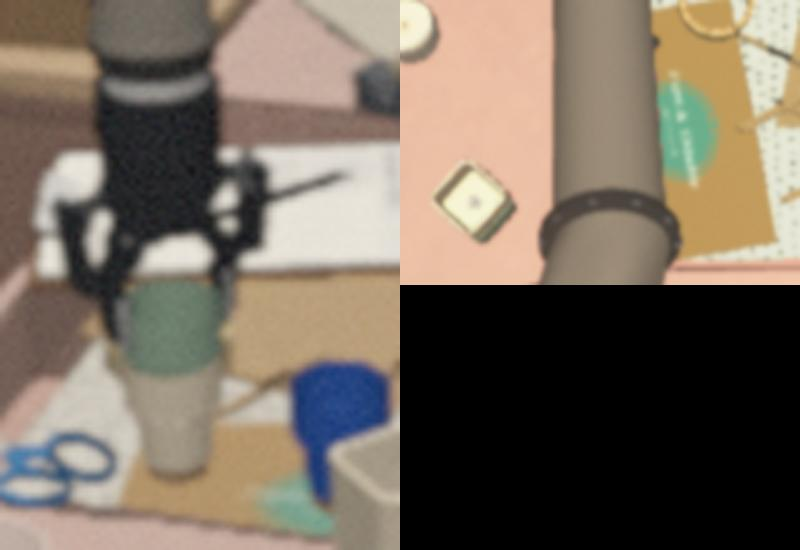

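Nearly seated and still carrying the full weight; last few millimetres, gently.

>>> {"fn": "jog_arm", "kwargs": {
  "steps": [
    {"linear": [0, 0, 0.001], "spin": 0, "jaw": 0.35},
    {"linear": [0, 0, 0.002], "spin": 0, "jaw": 0.35},
    {"linear": [0, 0, 0.0025], "spin": 0, "jaw": 0.35},
    {"linear": [0, 0, 0.0025], "spin": 0, "jaw": 0.35}
  ]
}}

```text
clock: 29.15
tool_pos: [0.6654, 0.0938, 0.102]
orientation: [179.4, -0.1, 136.6]
wrist_force: [-1.5, 0.8, 2.4]
finger_gap: 0.0622
```

>>> {"fn": "jog_arm", "kwargs": {
  "steps": [
    {"linear": [0, 0, 0.001], "spin": 0, "jaw": 0.35},
    {"linear": [0, 0, 0.001], "spin": 0, "jaw": 0.35}
  ]
}}

```text
clock: 29.4
tool_pos: [0.6655, 0.0937, 0.1019]
orientation: [179.4, -0.1, 136.6]
wrist_force: [-1.6, -0.1, 3.9]
finger_gap: 0.0619
```

```bash
python3 look.py c8 1 200,150,80,110 200,160,140,100;python3 -c "
from h import *
togo(.6648,.094,.102,136.7)"
```

```text
clock 29.5 pos [0.6655 0.0937 0.1019] ori [179.4236  -0.0682 136.6414] F [-3.0057 -1.33    5.5825] gap 0.06274144140598666
TOGO lin [ 0.0007 -0.0003 -0.0001] spin -0.05859636450631456
```

View pics/c8.png

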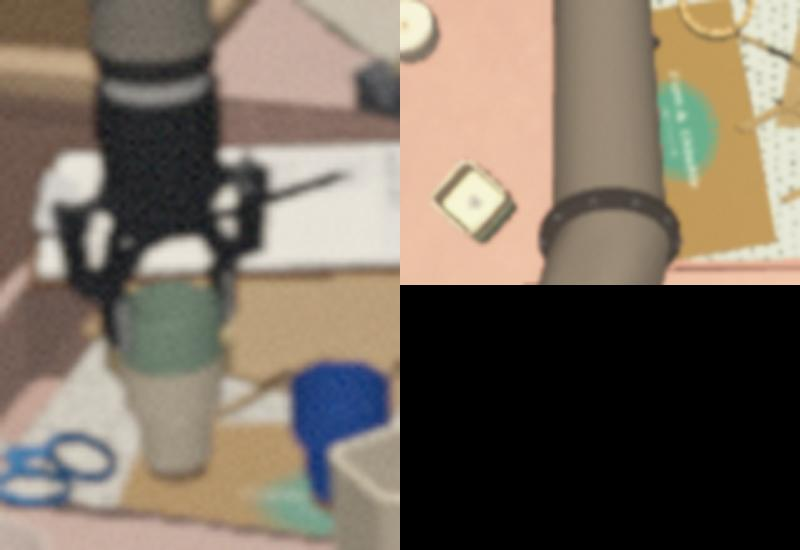

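>>> {"fn": "jog_arm", "kwargs": {
  "steps": [
    {"linear": [0, 0, 0], "spin": 0, "jaw": 0.22},
    {"linear": [0, 0, 0], "spin": 0, "jaw": 0.1},
    {"linear": [0, 0, 0], "spin": 0, "jaw": 0},
    {"linear": [0, 0, 0], "spin": 0, "jaw": 0},
    {"linear": [0, 0, -0.015], "spin": 0, "jaw": 0},
    {"linear": [0, 0, -0.04], "spin": 0, "jaw": 0},
    {"linear": [0, 0, -0.08], "spin": 0, "jaw": 0},
    {"linear": [0, 0, -0.12], "spin": 0, "jaw": 0},
    {"linear": [0, 0, -0.14], "spin": 0, "jaw": 0},
    {"linear": [0, 0, -0.14], "spin": 0, "jaw": 0}
  ]
}}

```text
clock: 30.75
tool_pos: [0.6661, 0.0924, 0.2451]
orientation: [179.2, 0.1, 136.6]
wrist_force: [-0.1, -1.0, -0.7]
finger_gap: 0.0853
```

```bash
python3 look.py d1 1 200,150,80,110 200,160,140,100;python3 -c "
from h import *
togo(.48,-.15,.25,136.7)"
```

```text
clock 30.85 pos [0.6643 0.0926 0.2416] ori [179.4408  -0.0916 136.6395] F [-0.119  -0.3375 -0.1326] gap 0.0850931772990586
TOGO lin [-0.0325 -0.3028 -0.0114] spin -0.060503183200694366
```

View pics/d1.png

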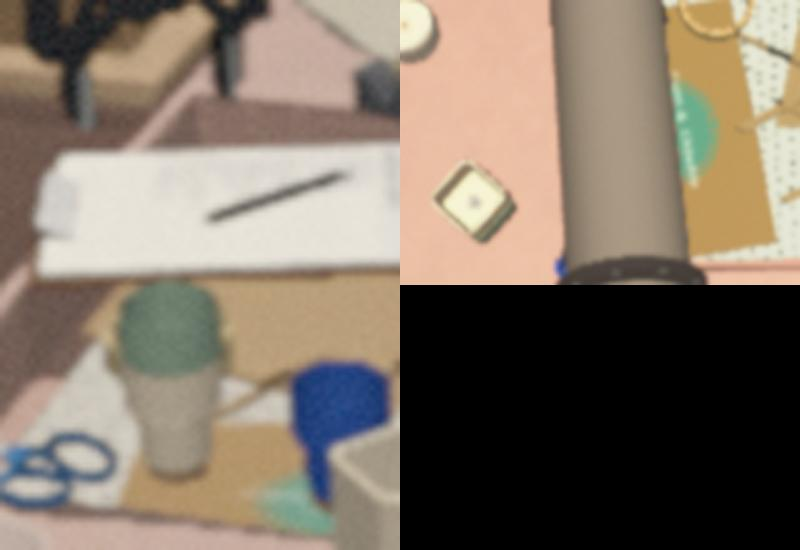

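>>> {"fn": "jog_arm", "kwargs": {
  "steps": [
    {"linear": [-0.003, -0.03, -0.002], "spin": 0, "jaw": 0},
    {"linear": [-0.008, -0.075, -0.005], "spin": 0, "jaw": 0},
    {"linear": [-0.013, -0.12, -0.01], "spin": 0, "jaw": 0},
    {"linear": [-0.018, -0.17, -0.01], "spin": 0, "jaw": 0},
    {"linear": [-0.023, -0.22, -0.01], "spin": 0, "jaw": 0},
    {"linear": [-0.028, -0.265, -0.01], "spin": 0, "jaw": 0},
    {"linear": [-0.032, -0.295, -0.011], "spin": 0, "jaw": 0},
    {"linear": [-0.032, -0.303, -0.011], "spin": 0, "jaw": 0},
    {"linear": [-0.032, -0.303, -0.011], "spin": 0, "jaw": 0},
    {"linear": [-0.032, -0.303, -0.011], "spin": 0, "jaw": 0}
  ]
}}

```text
clock: 32.1
tool_pos: [0.4804, -0.1481, 0.2493]
orientation: [179.4, -0.1, 136.8]
wrist_force: [0.4, 0.9, 0.5]
finger_gap: 0.0854
```

```bash
python3 look.py e1 3 200,160,140,140 200,140,140,120;python3 - <<'E'
from h import *
im=np.load('e1.npz')
t=im['top'];print('rl top rim',rimfit(t,'top','r',.119,64,58,[.6655,.0945]));print('st top rim',rimfit(t,'top','s',.130,64,56,[.473,.2457,.81]))
print('joint side+top round',gfit(dict(im),[('r',RND,.034),('r',RND,0)],[.6655,.0945,0,.6655,.0945,0],cams=('side',)))
print(observe()['clock'])
E
```

```text
rl top rim (array([0.6643, 0.0929]), np.float64(-12.562444686889648))
st top rim (array([0.4738, 0.244 , 0.8475]), np.float64(-10.396964073181152))
joint side+top round {'side': array([0.6623, 0.0979, 0.    , 0.6658, 0.0916, 0.    ]), 'f side': np.float64(-6.05)}
32.4
```

View pics/e1.png

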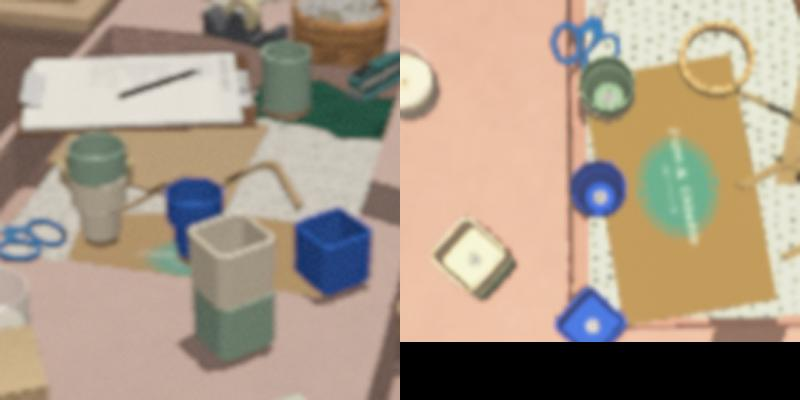

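```bash
python3 - <<'E'
from h import *
s=np.load('e1.npz')['side'].clip(0,255).astype(np.uint8)[...,::-1]
a=[cv2.resize(s[y:y+60,x:x+42],(392,560),interpolation=cv2.INTER_CUBIC) for x,y in((214,198),(261,230))]
cv2.imwrite("pics/e1z.png",np.hstack(a))
E
```

```text
(no output)
```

View pics/e1z.png

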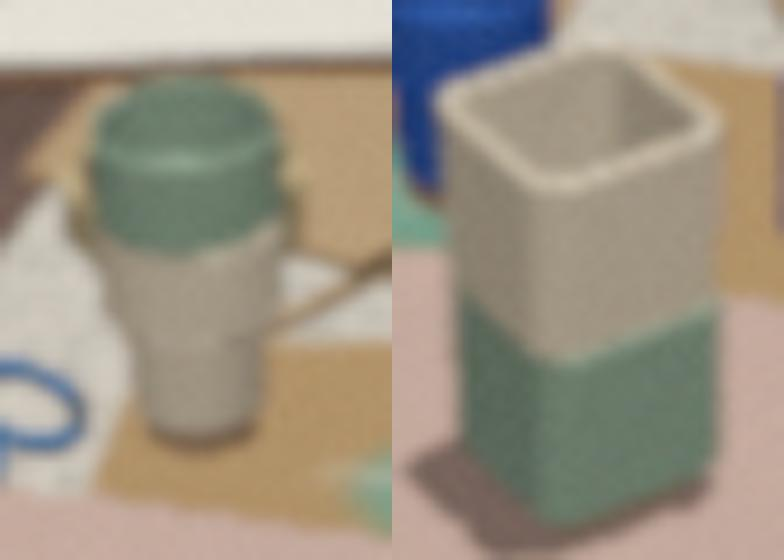

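```bash
python3 -c "
from plant import *
print(close_job(), observe()['clock'])"
```

```text
the job is handed in; nothing more can be done
the job is handed in; nothing more can be done
```

Both pots are nested as asked, and I handed the job in at about 32.4 s of the 51 s allowed; no verdict is reported. I lifted the cream square pot off the cream round one and lowered it into the green square pot. I then lowered the loose green tapered pot into the freed round pot. Each was lowered until the wrist force showed it resting on the rim, at the expected seated height, and only then released.

**Last checks:**
- **Seams and tilt:** the last side pictures show both seams closed and both piles standing upright. I judged tilt by eye only, without measuring an angle.
- **Sideways fit:** the top-camera fit puts the upper rims within about 2 mm of the lower pots' measured centres. The side-camera fit, biased by several millimetres throughout, put the two round pots about 7 mm apart. I trusted the top camera, because it matched the arm when I gripped the square base.
- **Bottom pots:** I gripped the green square base on two axes to find its exact centre, which moved it about 4 mm (30 mm allowed). The round base shifted by 2 mm at most, as far as the pictures show.
- **Everything else:** the arm ended clear of everything. I never touched the straight pot, jar, soaps or blue pots. I did not measure their final positions.

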